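# Load a slide magazine into the scanner through its sprung light flap

## Task

Load the magazine that has the glass slides in it into the slide scanner: take it through the sprung flap of the loading port and press it fully home, upright, between the spring jaws of the lift inside, whose height you have to feel because it may stand high or low. Be gentle, never drop or ram it; then let go and draw out so that the flap swings fully shut over it, and leave everything else on the bench as it was.

Things in the scene. Friction and masses are not known exactly. Their poses are not given: they have to be found in the camera images.
- magazine: Full slide magazine, the one to load: upright grey plastic frame 14 mm (x) by 34 mm (y) by 86 mm tall, 70 g; three glass slides with white label ends show in its open wide faces. A groove runs above its 5 mm foot. Starts in one of the rack's slots. Origin: centre of its underside, z up; same either way round. Hold it from above across the 34 mm, near the top, by its closed side walls.
- empty_a: An empty magazine, same frame and size, no slides, standing in another slot of the rack. To be left there.
- empty_b: The second empty magazine, same, in the remaining slot. To be left there.
- rack: Aluminium rack block, fixed, 150 (x) by 66 (y) by 30 mm high. Three slots 45 mm apart along its x, each 22 mm deep, 1 mm play all round, with the magazines' 34 mm width along its y. Origin: centre of its underside. Magazine tops stand 94 mm above the bench.
- scanner: Slide scanner, fixed. White deck 290 mm (x) by 230 mm (y), flat top 170 mm above the bench; a taller housing (275 mm) begins 120 mm from the port on the +y side. Origin: on the bench right under the port; z up. The lift's jaws meet the magazine's foot 13 mm above the lift plate: 4 to 9 N to enter, then 2 to 3 N of drag, a small click in the last mm, then a hard stop: home.
- port (a point): Middle of the loading port, level with the deck top; axes as the scanner's. Mouth 35 mm (x, from -18 to +17) by 132 mm (y), thin steel bezel, closed flush by the flap. The magazine goes in upright, centred here, its 34 mm width along y, which leaves 49 mm on each side along y for the fingers: open them only a little inside. The shaft below is free down to 74 mm.
- pocket (a point): Mouth of the pocket inside, 86 mm right below the port's middle, unseen: 17 mm (x) by 37 mm (y), flared above. In it is the lift, a firm plate with two spring jaws, which stays where the last run left it: plate 120 to 132 mm below the port mouth, not measured, found only by feel. Home, the foot bears on the plate and the magazine's top is 34 to 46 mm below the mouth, just clear of the flap.
- flap (a joint): Port flap, dark steel plate 33.5 by 130 by 2 mm, hinged along the mouth's -x edge, 17 mm from the middle; its +x lip swings down into the shaft. 0 rad shut and flush, 1.57 hanging down, stop at 1.75. A spring shuts it: about 2.5 N to start it at mid-mouth, 0.1 N m when hanging. It rubs on whatever holds it open. Its lip sweeps 35 mm deep.
- oil_bottle: Small amber dropper bottle, 28 mm diameter, 75 mm tall. Bystander.
- slide_box: Closed slide storage box, 98 by 83 by 36 mm. Bystander.
- petri_dish: Clear shallow dish, 90 mm across, 15 mm high. Bystander.
- counter: Hand tally counter, steel, 48 mm across, 45 mm high. Bystander.
- forceps: Steel forceps lying on the bench, 120 mm long. Bystander.

How it is judged:
By the outcome, as a careful person would: the job done as asked, in the order asked, and still so for the second after the job is handed in, with the robot touching nothing.
It also fails if it takes over 48 s, if anything falls off the work surface, if the arm or the gripper's body presses on something with over 40 N, if the wrist force passes 120 N, or if a joint passes its speed limit or range.

## Robot

A 6-joint arm with a two-finger parallel gripper is mounted at the origin on the work surface. World frame = base frame: x ahead of the robot, y to its left, z up, the work surface at z = 0. Lengths are in m, angles in degrees, forces in N, time in s.
With the tool pointing down it reaches from about 0.25 to 0.725 m from the base axis. Payload 9.7 kg.
Tool frame: the origin (TCP) lies between the finger pads; the fingertips stand 11 mm ahead of it and the grasp point (between the pads) lies 8 mm behind it; z points along the fingers, x is the direction in which the jaws open and shut, and the axes are right-handed (so a half turn about z gives the same grasp; the last joint's range is limited). The gripper opens to 85 mm and grips with 20 to 120 N. Pads are 22 mm wide; open, the fingers measure 114 mm over their backs; the gripper's body (76 mm by 85 mm) begins 54 mm behind the grasp point. The pads swing forward as they close: fully open they stand 13 mm farther back than shut.
Start: joints at [66.406, 4.979, 10.078, 95.1, 0, 90], TCP at [0.22, 0.504, 0.21] pointing down, gripper open.
Joint ranges: [-179.16, 179.16], [-48.56, 103.87], [-65.8, 70.77], [-126.05, 130.52], [-82.76, 87.17], [-180, 180]. Speed limits (degrees/s): [127.2, 127.2, 147.25, 180, 180, 180].

## Interface

Orientations are given as [roll, pitch, yaw] about the fixed x, y, z axes, in that order (R = Rz(yaw) Ry(pitch) Rx(roll)).
In Python, from workcell import get_obs, camera, job_done gives the robot as it stands.
- The arm moves only by the tool arm_command, never from a script. Its argument "increments" is a list of rows, each a list of 2 entries, a list of its own where there are three numbers: the shift along the tool's x, y, z in units of 25 mm (1.0 is 25 mm), then the turn about the tool's z in units of 6 degrees (1.0 is 6 degrees). In form: [[[dx, dy, dz], roll], ...]. A call has 1 to 5 rows; each row is the pose to reach, as a shift and turn from the pose measured when the call began, along the tool's axes at that moment; what a row does not reach only later rows make up. A row lasts 1/10 s, in which the tool goes at most 50 mm and 8.59 degrees, less where a joint would pass 70% of its speed; a pose out of reach is approached as far as the arm can. A call with a gripper value outside its range is refused whole. "claw" is the closure, from -1 (fully open) to 1 (shut), so that 0 is half open, set as the call begins (left out, the last holds). The fingers move at their own pace and stop on an object; "force" is the grip in N (left out, the last holds). Time passes only in rows, so rows that repeat a pose let the fingers close. It gives the time, the measured TCP pose, the force and the opening at its end, in the units of the state.
- get_obs(): the state, without advancing time (a new reading comes with each control period).
- camera(name): name is "side" or "top" or "wrist"; returns a dict with "frame" (420x560x3 uint8, red, green, blue), "range_z" (420x560 float32, m along the optical axis (not along the pixel's ray), 0 where there is no reading), "K" (3x3 intrinsics, pixels), "R" (3x3) and "t" (3): a world point X has camera coordinates R X + t; the wrist camera has in their place "hand_eye" (4x4, takes a point from camera to tool coordinates, whose origin is the TCP and whose axes are the tool frame's). Camera axes: x right, y down, z forward; pixel columns grow to the right and rows downward; lengths in m; the calibration is good to about 2 mm. A picture is of the moment at which its call begins: read the wrist's pose just before it.
- job_done(): hands the job in, once; it reports no verdict.
The state is a dict: "time": time; "q": joint angles; "qd": joint speeds; "joint_efforts": joint torques, N m; "ee_pos": TCP position; "tcp_rot": TCP orientation; "wrist_force": force on the tool from outside, world axes, zero at the start; "torque": the same for the moment, N m; "opening": finger opening in m.
Only numpy, scipy, OpenCV 4.12 (cv2) and the standard library are available. Lean on these libraries where they do the work, as an engineer would, in place of code of your own. Each camera call takes 0.05 s, during which the arm holds its last target.

## Working session

There is one attempt and no reset: what is moved stays moved. The work goes in short steps, Python scripts to look and compute and a tool call to move; the robot and the scene stay as the last step left them, time stands still between calls to the robot, and variables do not carry over. Pictures are saved under pics/ and viewed, and the job is handed in when it is done.

Besides the shell and the picture viewer there is one more tool, called after "Request:" as a command line: name --argument value ..., lists and objects as JSON in quotes. arm_command: Moves the arm, as the interface text tells. Its arguments: {"type":"object","properties":{"increments":{"type":"array"},"claw":{"type":"number"},"force":{"type":"number"}},"required":["increments"]}

```bash
ls; mkdir -p pics; cat > h.py <<'E'
import numpy as np, cv2, pickle
from workcell import get_obs, camera
def snap(n,tag):
    o=get_obs(); c=camera(n); c['obs']=o
    pickle.dump(c,open(f'pics/{tag}.pkl','wb'))
    cv2.imwrite(f'pics/{tag}.png',cv2.cvtColor(c['frame'],cv2.COLOR_RGB2BGR)); return c
E
python3 - <<'E'
from h import *
o=get_obs(); print(o)
for n in ['side','top','wrist']:
    c=snap(n,n+'0'); print(n,{k:c[k] for k in c if k not in('frame','range_z','obs')})
E
```

```text
pics
{'time': 0.0, 'q': array([ 6.64052315e+01,  5.01193120e+00,  1.00319311e+01,  9.50990397e+01,
       -6.17540738e-04,  9.00008889e+01]), 'qd': array([-0.00021382, -0.10279619,  0.04182173,  0.01574673, -0.19590929,
        0.00763101]), 'joint_efforts': array([ 6.34257794e-04, -5.20388067e+01,  4.64801431e+01,  1.62844575e-02,
       -4.76951197e-05,  1.85474420e-05]), 'ee_pos': array([0.22004111, 0.50377132, 0.20905252]), 'tcp_rot': array([1.79999381e+02, 7.90397939e-02, 6.64043426e+01]), 'wrist_force': array([0.37798023, 0.52145333, 0.38238349]), 'torque': array([0.03693286, 0.01923025, 0.03108567]), 'opening': 0.08538667391960808}
side {'K': array([[495.82077103,   0.        , 281.26404014],
       [  0.        , 495.82077103, 211.03895569],
       [  0.        ,   0.        ,   1.        ]]), 'R': array([[ 0.81432501, -0.57984266,  0.02563709],
       [-0.26557661, -0.41152083, -0.87184842],
       [ 0.51608511,  0.70315937, -0.48910435]]), 't': array([-0.55326081,  0.21313441,  0.99468812])}
top {'K': array([[528.80603055,   0.        , 265.13598952],
       [  0.        , 528.80603055, 205.80665814],
       [  0.        ,   0.        ,   1.        ]]), 'R': array([[-0.08801818, -0.99610701, -0.00486006],
       [-0.97436088,  0.08710877, -0.2074438 ],
       [ 0.20705958, -0.01352338, -0.97823486]]), 't': array([-0.1051934 ,  0.57631981,  1.23825735])}
wrist {'K': array([[377.23338402,   0.        , 277.90551836],
       [  0.        , 377.23338402, 209.8729125 ],
       [  0.        ,   0.        ,   1.        ]]), 'hand_eye': array([[ 9.99999402e-01, -7.62446487e-05, -1.09062170e-03,
        -4.96809119e-04],
       [ 3.75795268e-04,  9.60753308e-01,  2.77403929e-01,
        -6.98308027e-02],
       [ 1.02666784e-03, -2.77404173e-01,  9.60752763e-01,
        -1.66195467e-01],
       [ 0.00000000e+00,  0.00000000e+00,  0.00000000e+00,
         1.00000000e+00]])}
```

View pics/side0.png

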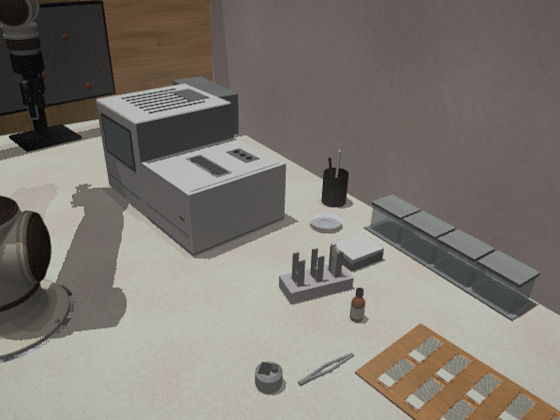

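View pics/top0.png

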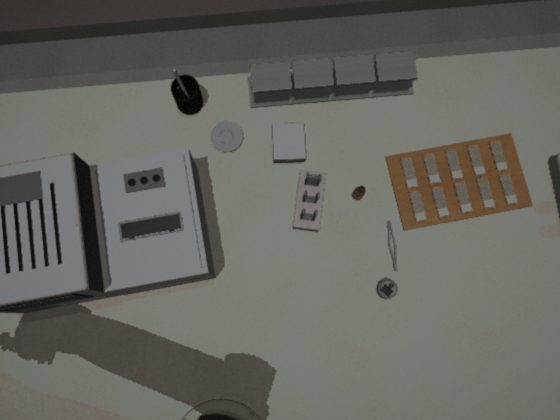

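View pics/wrist0.png

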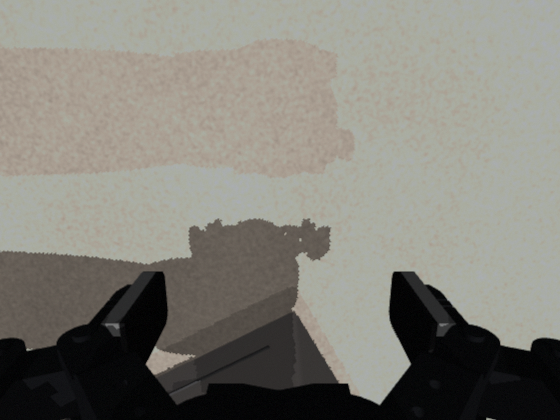

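```bash
python3 - <<'E'
from h import *
a=cv2.imread('pics/side0.png')[225:315,265:375]; a=cv2.resize(a,(560,458),interpolation=cv2.INTER_CUBIC)
b=cv2.imread('pics/top0.png')[160:240,280:340]; b=cv2.resize(b,(344,458),interpolation=cv2.INTER_CUBIC)
m=np.hstack([a,b]); m=cv2.resize(m,(790,400)); cv2.imwrite('pics/z1.png',m)
b=cv2.imread('pics/top0.png')[140:300,85:225]; b=cv2.resize(b,(525,600),interpolation=cv2.INTER_CUBIC);cv2.imwrite('pics/z2.png',b)
for t in['side0','top0']:
    c=pickle.load(open(f'pics/{t}.pkl','rb')); r=c['range_z']; print(t,(r==0).mean())
    def P(u,v):
        z=r[v,u]; return c['R'].T@(np.linalg.inv(c['K'])@[u*z,v*z,z]-c['t'])
    pts={'side0':[(298,255),(314,252),(333,248),(210,165),(358,300),(268,368),(325,365),(330,225),(360,245)],'top0':[(313,180),(310,197),(308,215),(150,225),(190,160),(205,265),(358,192),(387,289),(290,140),(227,137)]}[t]
    for p in pts: print(p,P(*p).round(4))
E
```

```text
side0 0.003975340136054422
(298, 255) [ 0.5447 -0.2469  0.0873]
(314, 252) [ 0.5821 -0.2551  0.0858]
(333, 248) [ 0.6231 -0.2699  0.0895]
(210, 165) [0.5266 0.1045 0.1687]
(358, 300) [ 0.58   -0.4004  0.0539]
(268, 368) [ 0.3425 -0.4323  0.0355]
(325, 365) [ 0.4481 -0.4613  0.0056]
(330, 225) [ 0.7804 -0.0846  0.0035]
(360, 245) [ 0.7446 -0.2348  0.0344]
top0 0.004158163265306123
(313, 180) [ 0.6198 -0.28    0.0582]
(310, 197) [ 0.58   -0.2692  0.0465]
(308, 215) [ 0.5346 -0.2592  0.049 ]
(150, 225) [0.5208 0.1051 0.17  ]
(190, 160) [0.6638 0.0076 0.169 ]
(205, 265) [ 0.4209 -0.0115  0.1717]
(358, 192) [ 0.5803 -0.3882  0.0543]
(387, 289) [ 0.3387 -0.4316  0.036 ]
(290, 140) [ 0.7373 -0.2352  0.0331]
(227, 137) [ 0.771  -0.0726  0.0024]
```

View pics/z1.png

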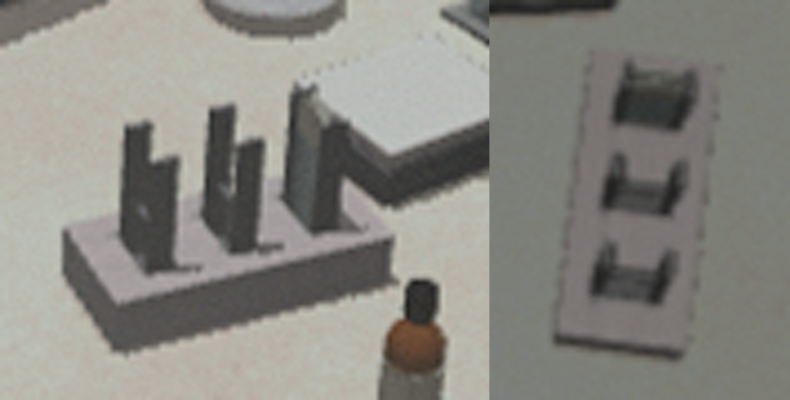

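View pics/z2.png

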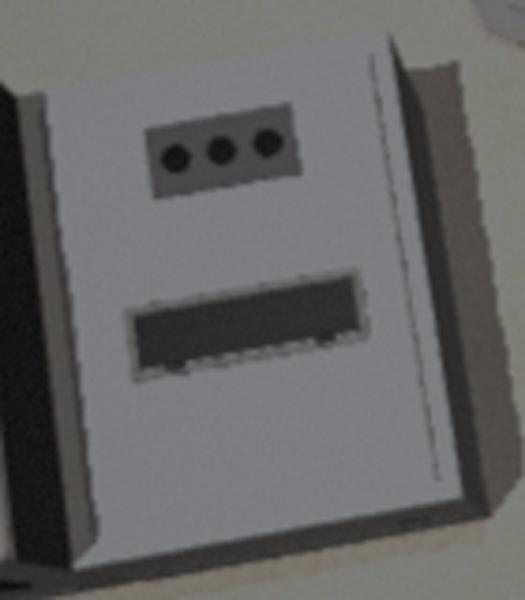

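```bash
cat >> h.py <<'E'
def ray(c,u,v,z,o=None):
    d=np.linalg.inv(c['K'])@[u,v,1.]
    if 'R' in c: R=c['R'].T; C=-R@c['t']
    else:
        from scipy.spatial.transform import Rotation as Ro
        o=o or c['obs']; T=Ro.from_euler('xyz',o['tcp_rot'],degrees=True).as_matrix()
        H=c['hand_eye']; R=T@H[:3,:3]; C=T@H[:3,3]+o['ee_pos']
    d=R@d; return C+d*(z-C[2])/d[2]
def plan(p,yaw=None):
    from scipy.spatial.transform import Rotation as Ro
    o=get_obs(); T=Ro.from_euler('xyz',o['tcp_rot'],degrees=True).as_matrix()
    d=T.T@(np.array(p)-o['ee_pos'])/0.025
    r=0 if yaw is None else -((yaw-o['tcp_rot'][2]+180)%360-180)/6
    print('t',o['time'],'pos',o['ee_pos'].round(4),o['tcp_rot'].round(2),'F',o['wrist_force'].round(1),'open',round(o['opening'],4),'q',o['q'].round(1)); print('inc',d.round(3),'roll',round(r,3))
E
python3 - <<'E'
from h import *
c=pickle.load(open('pics/top0.pkl','rb'))
P=[ray(c,85+u/3.75,140+v/3.75,.17) for u,v in [(135,318),(355,275),(362,330),(140,372)]]
print(np.array(P).round(4)); m=np.mean(P,0); e=P[0]-P[1]; print(m,np.degrees(np.arctan2(e[1],e[0])),np.linalg.norm(e))
# rack corners: z1 scale: right part b 344x458 -> x scale
sx=790/904; 
def b(u,v): return 280+(u/sx-560)/(344/60), 160+v/(400/80)
P=[ray(c,*b(u,v),.03) for u,v in [(588,52),(718,66),(683,352),(555,335)]]
print(np.array(P).round(4)); print(np.mean(P,0)); e=P[0]-P[3]; print(np.degrees(np.arctan2(e[1],e[0])),np.linalg.norm(e))
plan([.4,.2,.45],76)
E
```

```text
[[0.527  0.1696 0.17  ]
 [0.5414 0.0378 0.17  ]
 [0.5078 0.0354 0.17  ]
 [0.4943 0.1676 0.17  ]]
[0.5176183  0.10259989 0.17      ] 96.22817928090497 0.1325684017338508
[[ 0.6552 -0.2521  0.03  ]
 [ 0.6419 -0.3171  0.03  ]
 [ 0.497  -0.2833  0.03  ]
 [ 0.5112 -0.2209  0.03  ]]
[ 0.5763141  -0.26832432  0.03      ]
-12.217224904528695 0.14738140539450262
t 0.15 pos [0.2201 0.5038 0.2092] [1.80e+02 6.00e-02 6.64e+01] F [-0.3  0.1  0.2] open 0.0855 q [66.4  5.  10.  95.1 -0.  90. ]
inc [-8.267 11.46  -9.622] roll -1.599
```

Request:
arm_command --increments '[[[0,0,-2],0],[[0,0,-4],-0.4],[[0,0,-6],-0.8],[[-1,1.4,-8],-1.2],[[-2,2.8,-9],-1.6]]'

```text
time: 0.65
ee_pos: [0.2578, 0.4409, 0.4272]
tcp_rot: [-180.0, 0.0, 76.2]
wrist_force: [1.2, -0.6, -0.8]
opening: 0.0856
```

```bash
python3 - <<'E'
from h import *
plan([.45,.1,.42],95.5);plan([.45,.1,.42],-84.5)
E
```

```text
t 0.65 pos [0.2578 0.4409 0.4272] [-1.800e+02  2.000e-02  7.624e+01] F [ 1.2 -0.6 -0.8] open 0.0856 q [ 59.7  12.6  45.  122.4  -0.   73.4]
inc [-11.415  10.712   0.29 ] roll -3.21
t 0.65 pos [0.2578 0.4409 0.4272] [-1.800e+02  2.000e-02  7.624e+01] F [ 1.2 -0.6 -0.8] open 0.0856 q [ 59.7  12.6  45.  122.4  -0.   73.4]
inc [-11.415  10.712   0.29 ] roll 26.79
```

Request:
arm_command --increments '[[[-1.5,1.4,0],-0.9],[[-3,2.8,0],-1.8],[[-4.5,4.2,0],-2.7],[[-6,5.6,0],-3.2],[[-7.4,7,0],-3.2]]'

```text
time: 1.15
ee_pos: [0.3818, 0.2215, 0.4273]
tcp_rot: [180.0, 0.0, 95.6]
wrist_force: [1.5, 0.6, 0.7]
opening: 0.0856
```

```bash
python3 - <<'E'
from h import *
plan([.45,.1,.42],95.5)
E
```

```text
t 1.15 pos [0.3818 0.2215 0.4273] [1.7999e+02 1.0000e-02 9.5570e+01] F [1.5 0.6 0.7] open 0.0856 q [ 30.1   2.1  33.1 121.   -0.   24.6]
inc [-5.104  2.245  0.293] roll 0.012
```

Request:
arm_command --increments '[[[-1.5,0.6,0],0],[[-3,1.2,0],0],[[-4.5,1.8,0],0],[[-5.1,2.2,0],0],[[-5.1,2.2,0],0]]'

```text
time: 1.65
ee_pos: [0.45, 0.0982, 0.4266]
tcp_rot: [-179.9, 0.0, 95.4]
wrist_force: [0.5, -0.7, -0.4]
opening: 0.0855
```

```bash
python3 - <<'E'
from h import *
c=snap('wrist','w1'); print(c['obs']['ee_pos'],c['obs']['qd'].round(2))
E
```

```text
[0.44998258 0.09821772 0.426587  ] [ 3.05 -1.11 -0.73  0.47  0.69  2.5 ]
```

View pics/w1.png

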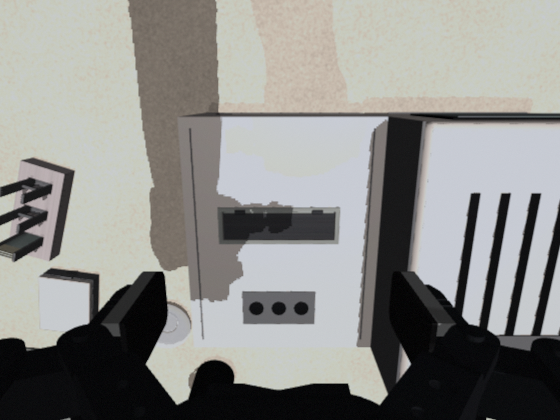

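```bash
python3 - <<'E'
from h import *
b=cv2.imread('pics/w1.png')[195:255,205:355]; b=cv2.resize(b,(790,316),interpolation=cv2.INTER_CUBIC);cv2.imwrite('pics/z3.png',b)
plan([.485,.09,.34],95.5)
E
```

```text
t 1.7 pos [0.4493 0.0992 0.4268] [-1.7995e+02  1.0000e-02  9.5440e+01] F [-0.5 -0.3  0.7] open 0.0854 q [ 12.5   4.8  35.9 121.2  -0.    7. ]
inc [-0.503  1.39   3.473] roll -0.011
```

View pics/z3.png

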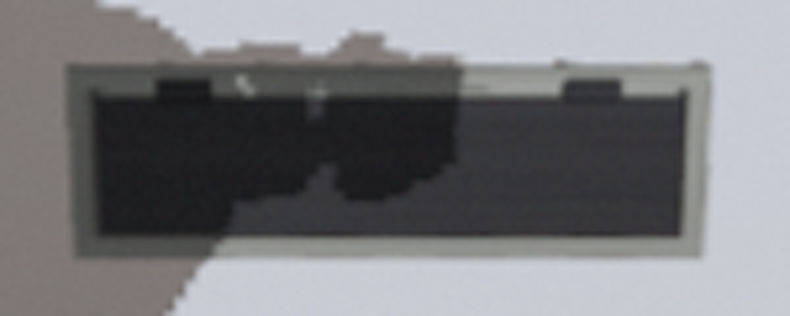

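Request:
arm_command --increments '[[[-0.2,0.6,1.2],0],[[-0.5,1.4,2.6],0],[[-0.5,1.4,3.4],0],[[-0.5,1.4,3.4],0]]'

```text
time: 2.1
ee_pos: [0.4842, 0.0908, 0.339]
tcp_rot: [-179.7, 0.0, 95.5]
wrist_force: [-0.5, -0.1, -0.1]
opening: 0.0855
```

```bash
python3 - <<'E'
from h import *
c=snap('wrist','w2'); print(c['obs']['ee_pos'],c['obs']['qd'].round(2))
b=cv2.imread('pics/w2.png')[150:280,180:380]; b=cv2.resize(b,(800,520),interpolation=cv2.INTER_CUBIC);cv2.imwrite('pics/z4.png',b)
E
```

```text
[0.484237   0.09082611 0.33902341] [ 0.21 -0.76  5.6   3.33  0.02 -0.12]
```

View pics/z4.png

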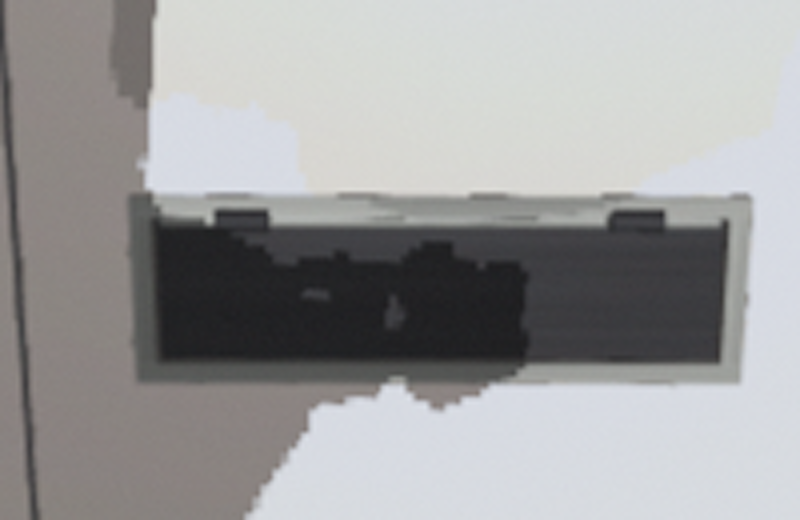

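```bash
cat > port.py <<'E'
from h import *
def edges(tag,cols_top,rows,thr=None):
    pass
def fitlines(g,box,dark=75):
    # box: x0,x1,y0,y1 dark rectangle approx in px; sub-pixel edges at half level along each side
    x0,x1,y0,y1=box; out={}
    def cross(p,i0,lo,hi):  # position where profile p crosses from dark to light
        t=(lo+hi)/2
        for i in range(len(p)-1):
            if p[i]<t<=p[i+1]: return i0+i+(t-p[i])/(p[i+1]-p[i])
    B=[];T=[];L=[];R=[]
    for x in np.arange(int(x0+4),int(x1-4)):
        p=g[int(y1-5):int(y1+5),x].astype(float); lo=p[:2].mean(); hi=p.max(); 
        v=cross(p[:np.argmax(p)+1],int(y1-5),lo,hi); B.append((x,v)) if v else 0
        p=g[int(y0-5):int(y0+5),x][::-1].astype(float); lo=p[:2].mean(); hi=p.max()
        v=cross(p[:np.argmax(p)+1],0,lo,hi); T.append((x,int(y0+5)-1-v)) if v else 0
    for y in np.arange(int(y0+4),int(y1-4)):
        p=g[y,int(x1-5):int(x1+5)].astype(float); lo=p[:2].mean(); hi=p.max()
        v=cross(p[:np.argmax(p)+1],int(x1-5),lo,hi); R.append((v,y)) if v else 0
        p=g[y,int(x0-5):int(x0+5)][::-1].astype(float); lo=p[:2].mean(); hi=p.max()
        v=cross(p[:np.argmax(p)+1],0,lo,hi); L.append((int(x0+5)-1-v,y)) if v else 0
    ln=[]
    for q in (T,B,L,R):
        vx,vy,x,y=cv2.fitLine(np.array(q,np.float32),cv2.DIST_HUBER,0,.1,.01).ravel(); ln.append(np.cross([x,y,1],[x+vx,y+vy,1]))
    T,B,L,R=ln
    X=lambda a,b:(lambda p:p[:2]/p[2])(np.cross(a,b))
    return np.array([X(T,L),X(T,R),X(B,R),X(B,L)])
E
python3 - <<'E'
from port import *
for tag,box in [('w1',(205+97/5.267,205+684/5.267,195+97/5.267,195+235/5.267)),('w2',(180+158/4,180+724/4,150+226/4,150+360/4))]:
    c=pickle.load(open(f'pics/{tag}.pkl','rb')); g=cv2.cvtColor(c['frame'],cv2.COLOR_RGB2GRAY)
    k=fitlines(g,box); print(tag,k.round(2).tolist())
    P=np.array([ray(c,*q,.17) for q in k]); print(P[:,:2].round(4).tolist())
    e=P[1]-P[0];f=P[2]-P[3]; w=(P[3]+P[2]-P[0]-P[1])/2; print('w',np.linalg.norm(w),'len',np.linalg.norm(e),np.linalg.norm(f),'ang',[np.degrees(np.arctan2(v[1],v[0])) for v in(e,f)],'c',P.mean(0).round(4))
E
```

```text
w1 [[221.7, 212.89], [334.99, 212.72], [334.19, 239.73], [222.13, 239.72]]
[[0.5111, 0.0366], [0.4984, 0.1684], [0.5318, 0.172], [0.5444, 0.0389]]
w 0.033491539863715954 len 0.13241280060556204 0.1337210444202676 ang [np.float64(95.48698759164722), np.float64(95.4026762410754)] c [0.5214 0.104  0.17  ]
w2 [[217.59, 205.74], [361.94, 206.14], [359.77, 240.61], [218.96, 239.87]]
[[0.511, 0.0364], [0.4987, 0.1688], [0.5323, 0.172], [0.5443, 0.0394]]
w 0.03360002904632614 len 0.13302793383800146 0.13317116523001665 ang [np.float64(95.32962652884932), np.float64(95.18597260897728)] c [0.5216 0.1042 0.17  ]
```

```bash
python3 - <<'E'
from h import *
plan([.575,-.268,.30],77.5)
E
```

```text
t 2.15 pos [0.4842 0.0908 0.3413] [-1.7983e+02  1.0000e-02  9.5500e+01] F [-0.4 -1.1  0.5] open 0.0855 q [ 10.6   2.6  22.8 110.3   0.    5.1]
inc [-14.635   2.242   1.65 ] roll 3.0
```

Request:
arm_command --increments '[[[-1.7,0.2,0],0.5],[[-3.5,0.5,0.2],1],[[-5.3,0.8,0.5],1.8],[[-7.1,1.1,0.8],2.4],[[-8.9,1.4,1],3]]'

```text
time: 2.65
ee_pos: [0.5406, -0.1282, 0.3183]
tcp_rot: [180.0, 0.1, 77.4]
wrist_force: [0.5, 1.2, 0.3]
opening: 0.0853
```

```bash
python3 - <<'E'
from h import *
plan([.575,-.268,.30],77.5)
E
```

```text
t 2.65 pos [ 0.5406 -0.1282  0.3183] [1.800e+02 6.000e-02 7.741e+01] F [0.5 1.2 0.3] open 0.0853 q [-1.330e+01  1.010e+01  2.820e+01  1.081e+02 -1.000e-01 -7.000e-01]
inc [-5.156  2.561  0.737] roll -0.015
```

Request:
arm_command --increments '[[[-1.5,0.7,0.2],0],[[-3,1.5,0.4],0],[[-4.5,2.2,0.7],0],[[-5.1,2.5,0.7],0],[[-5.1,2.5,0.7],0]]'

```text
time: 3.15
ee_pos: [0.5742, -0.2678, 0.3015]
tcp_rot: [180.0, 0.1, 77.3]
wrist_force: [-0.7, 0.1, 0.1]
opening: 0.0854
```

```bash
python3 - <<'E'
from h import *
c=snap('wrist','w3'); print(c['obs']['ee_pos'],c['obs']['tcp_rot'],c['obs']['qd'].round(2))
b=cv2.imread('pics/w3.png')
cv2.imwrite('pics/z5.png',cv2.resize(b[100:280,160:400],(800,600),interpolation=cv2.INTER_CUBIC))
E
```

```text
[ 0.57422729 -0.26778418  0.30145951] [1.79972851e+02 7.55276579e-02 7.73125967e+01] [ 2.24 -2.67 -2.02  0.12  0.6   1.46]
```

View pics/z5.png

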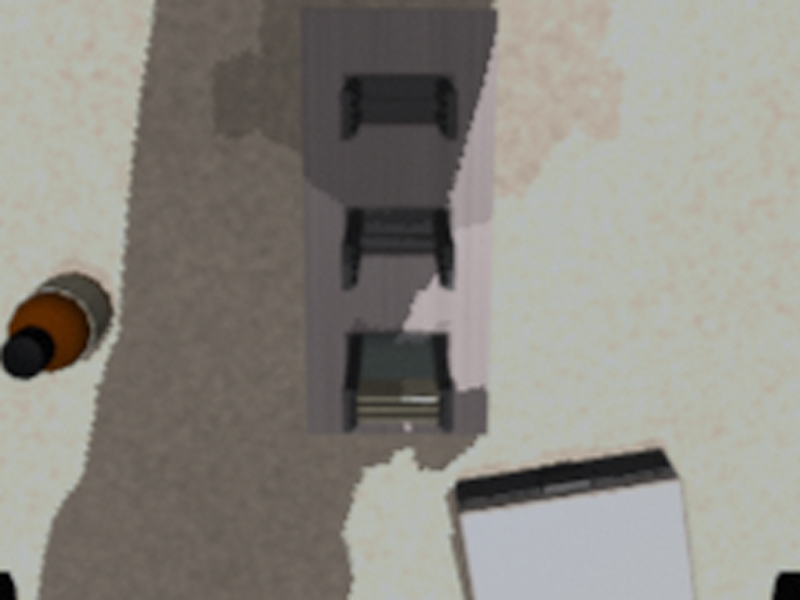

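View pics/w3.png

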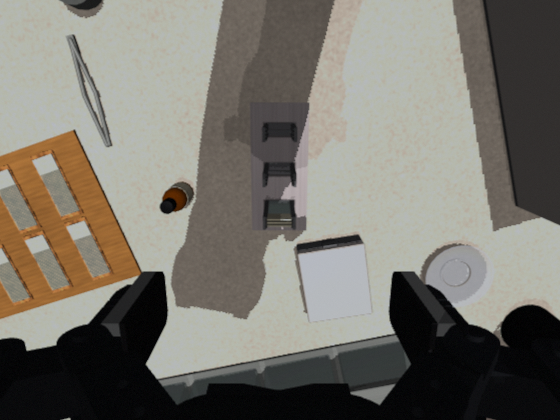

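```bash
python3 - <<'E'
from h import *
c=pickle.load(open('pics/w3.pkl','rb'))
for u,v in [(343,430),(455,430),(343,388),(455,388)]: print(ray(c,160+u/3.333,100+v/3.333,.094).round(4))
# rack corners
P=np.array([ray(c,160+u/3.333,100+v/3.333,.03) for u,v in [(303,8),(497,8),(488,434),(306,434)]]);print(P.round(4)); print(P.mean(0)); e=P[3]+P[2]-P[0]-P[1]; print(np.degrees(np.arctan2(e[1],e[0])),np.linalg.norm(e)/2)
plan([.61,-.276,.20],77.5)
E
```

```text
[ 0.6279 -0.2973  0.094 ]
[ 0.6356 -0.263   0.094 ]
[ 0.6145 -0.2941  0.094 ]
[ 0.6221 -0.2601  0.094 ]
[[ 0.5006 -0.2836  0.03  ]
 [ 0.5149 -0.2202  0.03  ]
 [ 0.662  -0.2532  0.03  ]
 [ 0.6473 -0.3186  0.03  ]]
[ 0.58120683 -0.26889314  0.03      ]
-13.039766286729167 0.15078835615401684
t 3.2 pos [ 0.5741 -0.2665  0.302 ] [1.7994e+02 6.0000e-02 7.7370e+01] F [ 0.6  0.5 -0.3] open 0.0857 q [-24.9  21.4  40.2 108.7  -0.  -12.2]
inc [-0.054  1.478  4.082] roll -0.022
```

Request:
arm_command --increments '[[[0,0.4,1.2],0],[[0,1,2.6],0],[[0,1.4,3.8],0],[[0,1.5,4.1],0],[[0,1.5,4.1],0]]'

```text
time: 3.7
ee_pos: [0.6107, -0.2734, 0.2]
tcp_rot: [180.0, 0.0, 77.5]
wrist_force: [-0.1, -0.7, 0.7]
opening: 0.0857
```

```bash
python3 - <<'E'
from h import *
c=snap('wrist','w4'); print(c['obs']['ee_pos'],c['obs']['tcp_rot'],c['obs']['qd'].round(2))
b=cv2.imread('pics/w4.png')
cv2.imwrite('pics/z6.png',cv2.resize(b[130:250,200:360],(800,600),interpolation=cv2.INTER_CUBIC))
E
```

```text
[ 0.61070649 -0.27336098  0.19998344] [1.79984058e+02 4.59759636e-02 7.74503989e+01] [-0.67 -1.27  2.68  1.22 -0.05 -0.17]
```

View pics/z6.png

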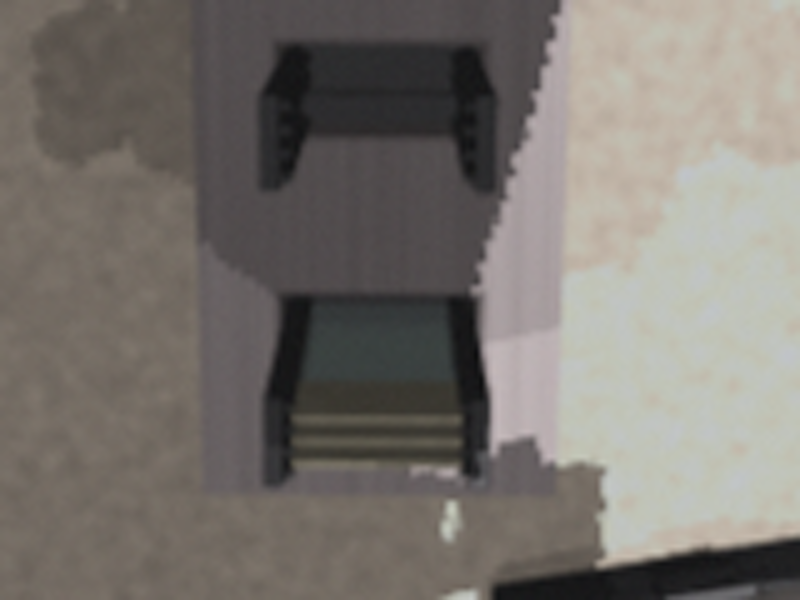

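```bash
python3 - <<'E'
from h import *
c=pickle.load(open('pics/w4.pkl','rb')); c3=pickle.load(open('pics/w3.pkl','rb'))
for z in (.088,.094,.1):
    A=np.array([ray(c,200+u/5,130+v/5,z) for u,v in [(263,486),(489,484),(263,396),(489,396)]])
    B=np.array([ray(c3,160+u/3.333,100+v/3.333,z) for u,v in [(343,430),(455,430),(343,388),(455,388)]])
    print(z,A.mean(0).round(4),B.mean(0).round(4),'far mid',A[:2].mean(0).round(4),B[:2].mean(0).round(4),'w',np.linalg.norm(A[0]-A[1]).round(4),np.linalg.norm(B[0]-B[1]).round(4),'t',np.linalg.norm(A[0]-A[2]).round(4),np.linalg.norm(B[0]-B[2]).round(4))
e=A[1]-A[0];print(np.degrees(np.arctan2(e[1],e[0])))
r=c['range_z']; 
H=c['hand_eye']
for u,v in [(275,470),(275,430),(480,440),(480,465)]:
    U=int(200+u/5);V=int(130+v/5); z=r[V,U]; p=H[:3,:3]@(np.linalg.inv(c['K'])@[U*z,V*z,z])+H[:3,3]; print('tool',p.round(4),'world z',c['obs']['ee_pos'][2]-p[2])
# rack corners
P=np.array([ray(c,200+u/5,130+v/5,.03) for u,v in [(555,492),(205,492)]]);print(P.round(4))
plan([.6246,-.2785,.15],77)
E
```

```text
0.088 [ 0.6266 -0.2801  0.088 ] [ 0.6269 -0.2791  0.088 ] far mid [ 0.6337 -0.2817  0.088 ] [ 0.6338 -0.2806  0.088 ] w 0.0352 0.0357 t 0.0146 0.014
0.094 [ 0.6248 -0.2796  0.094 ] [ 0.625  -0.2786  0.094 ] far mid [ 0.6317 -0.2812  0.094 ] [ 0.6317 -0.2801  0.094 ] w 0.0344 0.0352 t 0.0143 0.0138
0.1 [ 0.623  -0.2792  0.1   ] [ 0.6231 -0.2782  0.1   ] far mid [ 0.6297 -0.2807  0.1   ] [ 0.6297 -0.2797  0.1   ] w 0.0336 0.0346 t 0.0139 0.0136
78.0021277538639
tool [-0.0182  0.0191  0.1041] world z 0.09592493172561506
tool [-0.0181  0.0129  0.1045] world z 0.09552607784571532
tool [0.0127 0.0143 0.1037] world z 0.09628750363096333
tool [0.0127 0.0185 0.1045] world z 0.09550452460448355
[[ 0.6614 -0.2539  0.03  ]
 [ 0.6471 -0.3182  0.03  ]]
t 3.75 pos [ 0.6109 -0.2738  0.2015] [1.7986e+02 7.0000e-02 7.7430e+01] F [-0.6 -0.4 -0. ] open 0.0853 q [-24.1  22.2  29.7  97.3  -0.  -11.6]
inc [-0.061  0.572  2.063] roll 0.072
```

```bash
python3 - <<'E'
from h import *
plan([.6248,-.2793,.115],77.3)
E
```

```text
t 3.75 pos [ 0.6109 -0.2738  0.2015] [1.7986e+02 7.0000e-02 7.7430e+01] F [-0.6 -0.4 -0. ] open 0.0853 q [-24.1  22.2  29.7  97.3  -0.  -11.6]
inc [-0.089  0.583  3.463] roll 0.022
```

Request:
arm_command --increments '[[[-0.1,0.6,0.7],0],[[-0.1,0.6,1.6],0],[[-0.1,0.6,2.6],0],[[-0.1,0.6,3.4],0],[[-0.1,0.6,3.4],0]]' --claw -0.4 --force 40

```text
time: 4.25
ee_pos: [0.6245, -0.2791, 0.1165]
tcp_rot: [179.9, 0.1, 77.4]
wrist_force: [-1.2, 0.3, 0.5]
opening: 0.0599
```

```bash
python3 - <<'E'
from h import *
c=snap('wrist','w5'); plan([.6248,-.2793,.085],77.3)
E
```

```text
t 4.3 pos [ 0.6251 -0.2794  0.1183] [1.7982e+02 8.0000e-02 7.7440e+01] F [-0.2 -0.2  1.1] open 0.0598 q [-24.1  22.9  21.4  88.3  -0.  -11.5]
inc [ 0.003 -0.016  1.33 ] roll 0.023
```

View pics/w5.png

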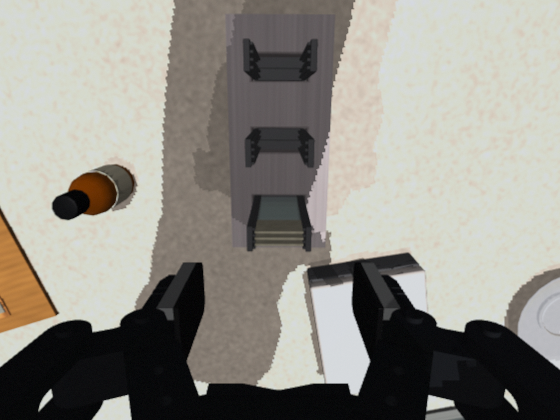

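Request:
arm_command --increments '[[[0,0,0.5],0],[[0,0,1],0],[[0,0,1.3],0],[[0,0,1.3],0]]' --claw -0.05

```text
time: 4.7
ee_pos: [0.6245, -0.2792, 0.0841]
tcp_rot: [179.9, 0.1, 77.4]
wrist_force: [-0.4, -0.6, -0.1]
opening: 0.0448
```

```bash
python3 - <<'E'
from h import *
c=snap('wrist','w6'); plan([.6248,-.2793,.085],77.3)
E
```

```text
t 4.75 pos [ 0.6248 -0.2793  0.085 ] [1.7989e+02 6.0000e-02 7.7440e+01] F [0.5 0.4 0. ] open 0.0447 q [-24.1  22.9  17.7  84.7  -0.  -11.5]
inc [-0.    -0.     0.002] roll 0.023
```

View pics/w6.png

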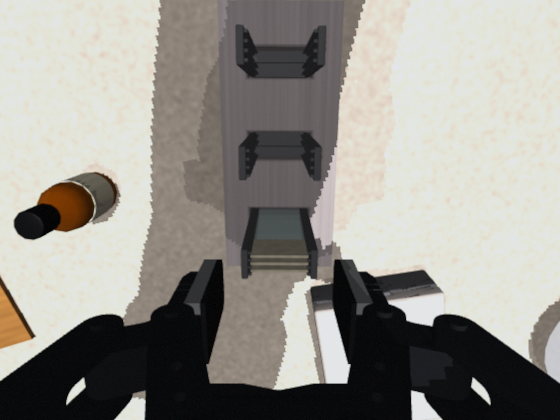

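```bash
python3 - <<'E'
from h import *
c=pickle.load(open('pics/w6.pkl','rb')); Hi=np.linalg.inv(c['hand_eye'])
def pr(p): q=Hi[:3,:3]@p+Hi[:3,3]; q=c['K']@q; return (q[:2]/q[2]).round(1)
for x in(-.0224,.0224):
  for y in(-.011,.011):
    for z in(.008,-.01): print(x,y,z,pr(np.array([x,y,z])))
for x in(-.017,.017):
  for y in(-.007,.007): print('mag',pr(np.array([x,y,-.0105])))
b=cv2.imread('pics/w6.png')
cv2.imwrite('pics/z7.png',cv2.resize(b[190:350,180:380],(750,600),interpolation=cv2.INTER_CUBIC))
E
```

```text
-0.0224 -0.011 0.008 [233.5 227. ]
-0.0224 -0.011 -0.01 [228.9 240.1]
-0.0224 0.011 0.008 [235.  268.4]
-0.0224 0.011 -0.01 [230.6 285.2]
0.0224 -0.011 0.008 [325.5 227. ]
0.0224 -0.011 -0.01 [330.4 240.1]
0.0224 0.011 0.008 [324.  268.5]
0.0224 0.011 -0.01 [328.6 285.2]
mag [241.2 249. ]
mag [242.1 277.7]
mag [318. 249.]
mag [317.1 277.8]
```

View pics/z7.png

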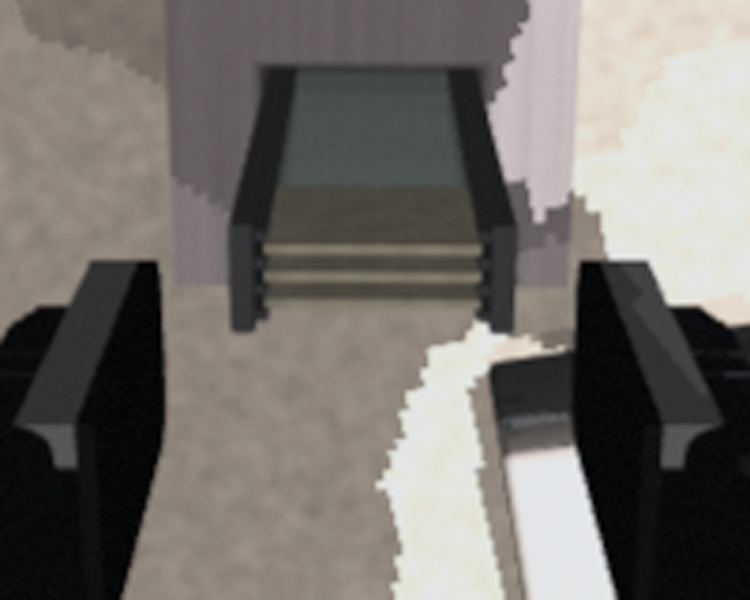

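```bash
python3 - <<'E'
from h import *
c=pickle.load(open('pics/w6.pkl','rb')); H=c['hand_eye']; r=c['range_z']
def P(u,v): z=r[v,u]; return (H[:3,:3]@(np.linalg.inv(c['K'])@[u*z,v*z,z])+H[:3,3])*1000
for a,b in [(110,275),(150,275),(150,300),(150,350),(150,400),(90,350),(60,410),(620,275),(590,300),(595,400),(665,350),(240,280),(240,320),(505,280),(60,450),(670,440)]:
    u=int(180+a/3.75);v=int(190+b/3.75); print((a,b),(u,v),r[v,u].round(4),P(u,v).round(1))
E
```

```text
(110, 275) (209, 263) 0.1423 [-26.7 -11.2 -35.1]
(150, 275) (220, 263) 0.1464 [-23.2  -9.5 -31.3]
(150, 300) (220, 270) 0.1461 [-23.2  -7.1 -32.3]
(150, 350) (220, 283) 0.1479 [-23.4  -1.4 -32.1]
(150, 400) (220, 296) 0.1465 [-23.2   2.8 -34.7]
(90, 350) (204, 283) 0.1283 [-25.9 -10.5 -49.8]
(60, 410) (196, 299) 0.1173 [-26.2 -10.8 -61.2]
(620, 275) (345, 263) 0.1433 [ 24.8 -10.8 -34. ]
(590, 300) (337, 270) 0.1429 [ 21.7  -8.4 -35.2]
(595, 400) (338, 296) 0.1404 [ 21.6  -0.2 -40.1]
(665, 350) (357, 283) 0.1275 [ 26.  -10.8 -50.5]
(240, 280) (244, 264) 0.1679 [-15.9  -0.3 -11.6]
(240, 320) (244, 275) 0.1686 [-15.9   4.8 -12.3]
(505, 280) (314, 264) 0.1675 [ 15.3  -0.4 -11.9]
(60, 450) (196, 310) 0.116 [-25.9  -8.2 -63.3]
(670, 440) (358, 307) 0.1164 [ 24.   -8.9 -62.6]
```

```bash
python3 - <<'E'
from h import *
c=snap('side','s1')
b=cv2.imread('pics/s1.png')
cv2.imwrite('pics/z8.png',cv2.resize(b[150:320,240:400],(564,600),interpolation=cv2.INTER_CUBIC))
E
```

```text
(no output)
```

View pics/z8.png

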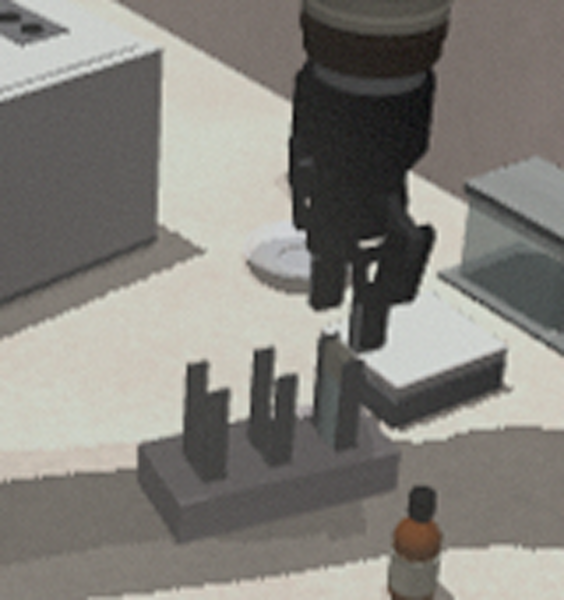

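```bash
python3 - <<'E'
from h import *
c=pickle.load(open('pics/s1.pkl','rb')); r=c['range_z']
def P(u,v): z=r[v,u]; return c['R'].T@(np.linalg.inv(c['K'])@[u*z,v*z,z]-c['t'])
for a,b in [(367,342),(367,320),(370,335),(325,300),(325,290),(325,270),(345,365),(325,345),(400,295)]:
    u=int(240+a/3.525);v=int(150+b/3.525); print((a,b),P(u,v).round(4))
o=get_obs(); print(o['ee_pos'],o['q'])
E
```

```text
(367, 342) [ 0.6108 -0.3155  0.1218]
(367, 320) [ 0.6109 -0.3132  0.1377]
(370, 335) [ 0.6106 -0.315   0.1265]
(325, 300) [-0.0062 -0.9325  0.6865]
(325, 290) [ 0.6255 -0.2597  0.1244]
(325, 270) [ 0.6263 -0.2572  0.138 ]
(345, 365) [ 0.6141 -0.2932  0.0929]
(325, 345) [ 0.625  -0.2645  0.0884]
(400, 295) [ 0.6164 -0.3311  0.1621]
[ 0.6250407  -0.27943569  0.08565918] [-2.40683661e+01  2.28845621e+01  1.77387582e+01  8.46829950e+01
 -4.36129042e-02 -1.15072761e+01]
```

Request:
arm_command --increments '[[[0,0,0.4],0],[[0,0,0.8],0],[[0,0,1.1],0],[[0,0,1.1],0]]'

```text
time: 5.2
ee_pos: [0.6243, -0.2791, 0.0561]
tcp_rot: [180.0, 0.0, 77.4]
wrist_force: [-0.4, 0.1, -0.7]
opening: 0.045
```

```bash
python3 - <<'E'
from h import *
c=snap('side','s2')
plan([.6248,-.2793,.045],77.3)
b=cv2.imread('pics/s2.png')
cv2.imwrite('pics/z9.png',cv2.resize(b[190:290,280:380],(600,600),interpolation=cv2.INTER_CUBIC))
E
```

```text
t 5.25 pos [ 0.6246 -0.2792  0.0571] [1.7993e+02 6.0000e-02 7.7440e+01] F [-1.   0.2  0.5] open 0.0453 q [-24.1  23.1  14.9  81.7  -0.  -11.5]
inc [0.    0.008 0.484] roll 0.023
```

View pics/z9.png

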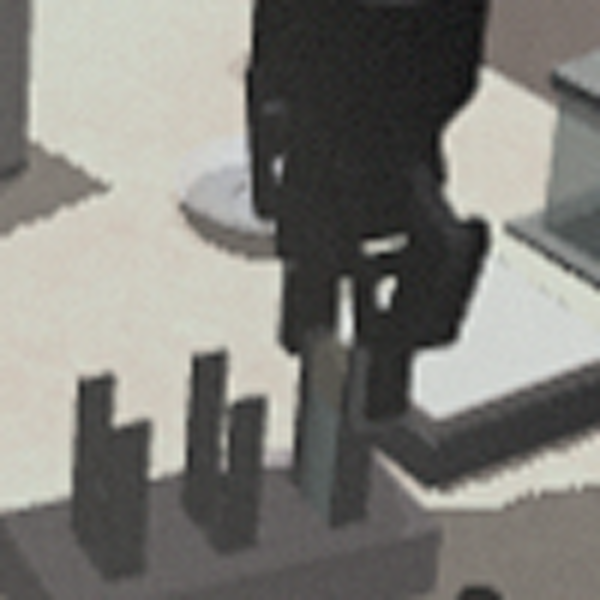

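Request:
arm_command --increments '[[[0,0,0.25],0],[[0,0,0.5],0],[[0,0,0.5],0]]'

```text
time: 5.55
ee_pos: [0.6241, -0.2791, 0.0433]
tcp_rot: [-180.0, 0.0, 77.4]
wrist_force: [-0.4, 0.5, -1.0]
opening: 0.0452
```

```bash
python3 - <<'E'
from h import *
c=snap('wrist','w7')
plan([.6248,-.2793,.045],77.3)
b=cv2.imread('pics/w7.png')
cv2.imwrite('pics/z10.png',cv2.resize(b[190:350,180:380],(750,600),interpolation=cv2.INTER_CUBIC))
H=c['hand_eye']; r=c['range_z']
def P(u,v): z=r[v,u]; return (H[:3,:3]@(np.linalg.inv(c['K'])@[u*z,v*z,z])+H[:3,3])*1000
for u,v in [(209,262),(209,264),(220,275),(338,275),(345,264),(241,300),(315,300)]: print(u,v,P(u,v).round(1))
E
```

```text
t 5.6 pos [ 0.6243 -0.2791  0.0439] [1.7999e+02 4.0000e-02 7.7440e+01] F [ 0.  -1.1 -0.5] open 0.0448 q [-24.1  23.3  13.7  80.4  -0.  -11.5]
inc [-0.003  0.021 -0.043] roll 0.023
209 262 [-27.1 -10.8 -33.2]
209 264 [-26.8 -10.7 -34.8]
220 275 [-23.2  -5.  -32.4]
338 275 [ 21.5  -8.2 -39. ]
345 264 [ 24.6 -10.8 -35. ]
241 300 [-13.2  -5.4 -52.3]
315 300 [ 12.1  -4.  -49.7]
```

View pics/z10.png

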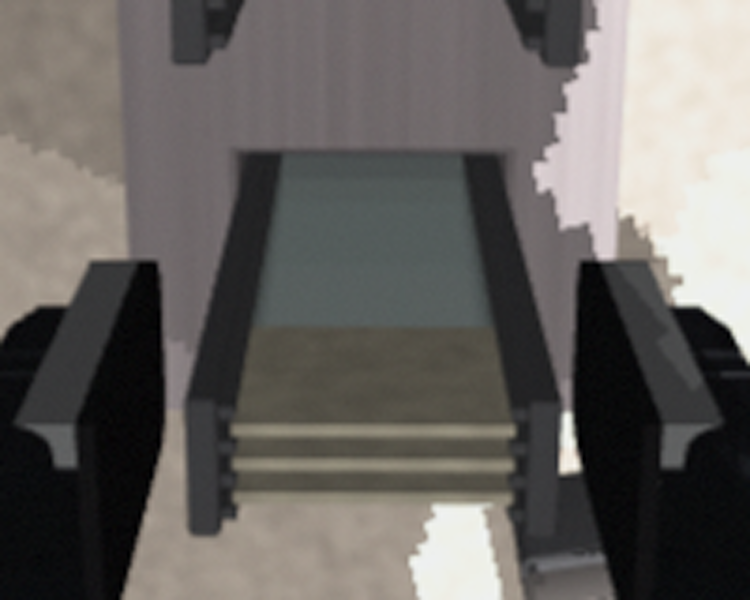

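Request:
arm_command --increments '[[[0,0,0],0],[[0,0,0],0],[[0,0,0],0],[[0,0,0],0],[[0,0,0],0]]' --claw 0.5 --force 45

```text
time: 6.1
ee_pos: [0.6245, -0.2792, 0.0443]
tcp_rot: [180.0, 0.0, 77.4]
wrist_force: [-0.7, 1.0, 3.1]
opening: 0.0332
```

```bash
python3 - <<'E'
from h import *
c=snap('wrist','w8')
plan([.6248,-.2793,.045],77.3)
b=cv2.imread('pics/w8.png')
cv2.imwrite('pics/z11.png',cv2.resize(b[190:350,180:380],(750,600),interpolation=cv2.INTER_CUBIC))
E
```

```text
t 6.15 pos [ 0.6245 -0.2792  0.0443] [1.7995e+02 5.0000e-02 7.7440e+01] F [-0.2  0.1  3.2] open 0.0335 q [-24.1  23.3  13.7  80.4  -0.  -11.5]
inc [-0.001  0.012 -0.026] roll 0.023
```

View pics/z11.png

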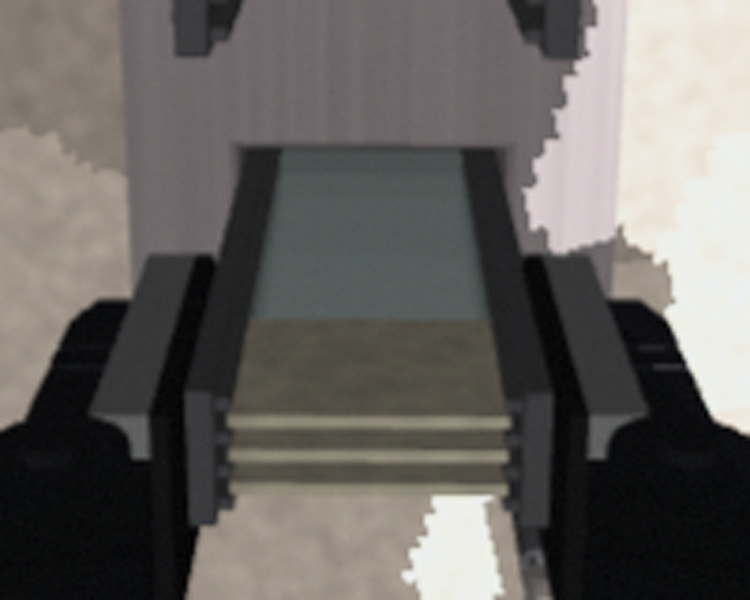

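Request:
arm_command --increments '[[[0,0,-0.3],0],[[0,0,-0.7],0],[[0,0,-1.2],0],[[0,0,-1.7],0],[[0,0,-2.2],0]]'

```text
time: 6.65
ee_pos: [0.6247, -0.2792, 0.1009]
tcp_rot: [179.9, 0.1, 77.4]
wrist_force: [0.3, 0.5, -0.3]
opening: 0.0333
```

Request:
arm_command --increments '[[[0,0,-1],0],[[0,0,-2],0],[[0,0,-3.5],0],[[0,0,-5],0],[[0,0,-5.8],0]]'

```text
time: 7.15
ee_pos: [0.6246, -0.2791, 0.2507]
tcp_rot: [179.6, 0.1, 77.4]
wrist_force: [-0.4, 0.4, -0.6]
opening: 0.0334
```

```bash
python3 - <<'E'
from h import *
c=snap('side','s3'); w=snap('wrist','w9')
plan([.5217,.1041,.245],95.35)
a=cv2.imread('pics/s3.png')[100:310,230:400]; b=cv2.imread('pics/w9.png')[190:350,180:380]
cv2.imwrite('pics/z12.png',np.hstack([cv2.resize(a,(380,470)),cv2.resize(b,(420,470))]))
E
```

```text
t 7.25 pos [ 0.6252 -0.2794  0.2506] [1.7955e+02 1.3000e-01 7.7440e+01] F [ 0.1 -0.3 -0. ] open 0.0329 q [-24.1  26.6  41.2 104.2  -0.  -11.5]
inc [14.072 -7.379  0.134] roll -2.985
```

View pics/z12.png

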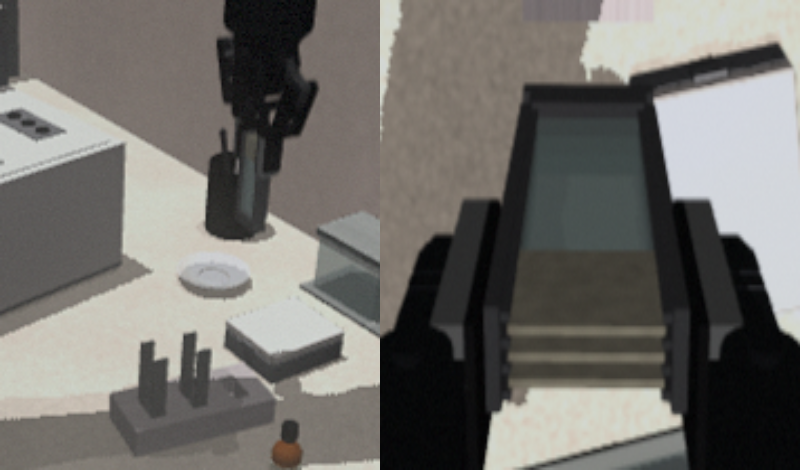

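```bash
python3 - <<'E'
from h import *
b=cv2.imread('pics/w9.png')[205:345,200:360]
cv2.imwrite('pics/z13.png',cv2.resize(b,(685,600),interpolation=cv2.INTER_CUBIC))
E
```

```text
(no output)
```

View pics/z13.png

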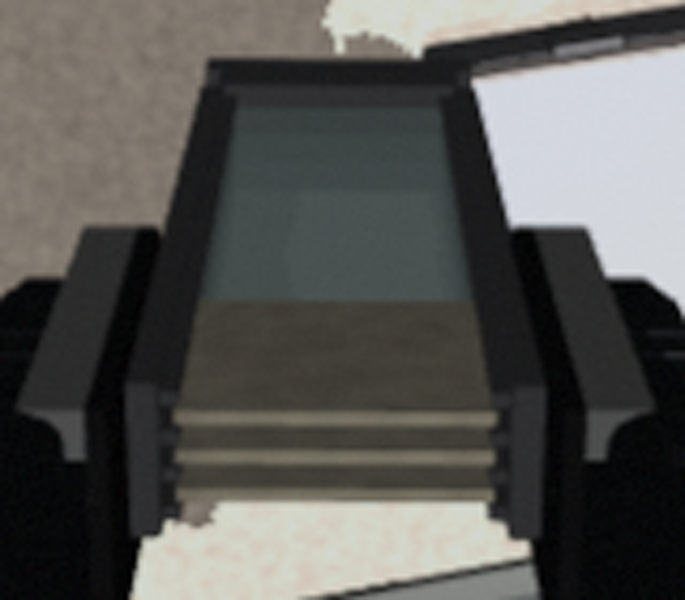

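```bash
cat >> h.py <<'E'
def tray(c,u,v,z):
    H=c['hand_eye']; d=H[:3,:3]@(np.linalg.inv(c['K'])@[u,v,1.]); C=H[:3,3]; return (C+d*(z-C[2])/d[2])*1000
E
python3 - <<'E'
from h import *
c=pickle.load(open('pics/w9.pkl','rb')); f=lambda u,v,z: tray(c,200+u/4.2857,205+v/4.2857,z)
for zt in (-.0535,-.0515,-.0495):
    T=np.array([f(*p,zt) for p in [(127,384),(130,535),(545,386),(541,537)]]); print(zt,T.round(1).tolist(),T.mean(0).round(2),'w',T[2:,0]-T[:2,0],'t',T[[1,3],1]-T[[0,2],1])
for zb in (.0325,.0345,.0365):
    B=np.array([f(*p,zb) for p in [(207,60),(470,60)]]); print(zb,B.round(1).tolist(),B.mean(0),B[1,0]-B[0,0])
r=c['range_z'];H=c['hand_eye']
def P(a,b): u=int(200+a/4.2857);v=int(205+b/4.2857);z=r[v,u]; return ((H[:3,:3]@(np.linalg.inv(c['K'])@[u*z,v*z,z])+H[:3,3])*1000).round(1)
for p in [(144,420),(144,450),(144,500),(528,420),(528,500),(340,72),(300,72),(400,72),(220,120),(150,370),(525,370),(460,120)]: print(p,P(*p))
E
```

```text
-0.0535 [[-16.8, -8.1, -53.5], [-17.0, 5.3, -53.5], [15.7, -7.9, -53.5], [15.8, 5.5, -53.5]] [ -0.57  -1.28 -53.5 ] w [32.43225953 32.83542283] t [13.42536573 13.43102126]
-0.0515 [[-17.1, -7.0, -51.5], [-17.3, 6.7, -51.5], [16.0, -6.8, -51.5], [16.1, 6.9, -51.5]] [ -0.57  -0.07 -51.5 ] w [33.00784883 33.41816724] t [13.66363149 13.66938739]
-0.0495 [[-17.3, -5.9, -49.5], [-17.6, 8.0, -49.5], [16.2, -5.7, -49.5], [16.4, 8.2, -49.5]] [ -0.57   1.15 -49.5 ] w [33.58343812 34.00091165] t [13.90189724 13.90775351]
0.0325 [[-17.2, -7.3, 32.5], [16.7, -7.3, 32.5]] [-0.22275547 -7.3457905  32.5       ] 33.87709032395046
0.0345 [[-17.3, -6.7, 34.5], [16.9, -6.7, 34.5]] [-0.21938086 -6.71599545 34.5       ] 34.218090748552584
0.0365 [[-17.5, -6.1, 36.5], [17.1, -6.1, 36.5]] [-0.21600625 -6.08620039 36.5       ] 34.559091173154705
(144, 420) [-16.   -3.8 -51.5]
(144, 450) [-16.   -1.5 -52.2]
(144, 500) [-16.2   3.1 -51.7]
(528, 420) [ 14.5  -4.5 -52.7]
(528, 500) [ 14.7   2.5 -52.6]
(340, 72) [-0.2 -7.7 27.9]
(300, 72) [-5.1 -7.5 28.5]
(400, 72) [ 7.4 -7.4 28.7]
(220, 120) [-14.2  -6.5  11.8]
(150, 370) [-15.4  -7.5 -49.9]
(525, 370) [ 14.5  -6.8 -48.5]
(460, 120) [13.6 -7.2  9.8]
```

Request:
arm_command --increments '[[[0.9,-0.5,-0.2],-0.2],[[2.4,-1.2,-0.4],-0.6],[[4,-2.1,-0.4],-1.2],[[5.6,-2.9,-0.4],-1.8],[[7.2,-3.8,-0.4],-2.4]]'

```text
time: 7.75
ee_pos: [0.5706, -0.0815, 0.2586]
tcp_rot: [179.7, 0.2, 92.0]
wrist_force: [0.3, 0.9, -0.9]
opening: 0.0331
```

```bash
python3 - <<'E'
from h import *
plan([.5215,.1045,.255],95.35)
E
```

```text
t 7.75 pos [ 0.5706 -0.0815  0.2586] [179.65   0.23  91.97] F [ 0.3  0.9 -0.9] open 0.0331 q [ -8.    9.8  20.9 100.7  -0.2 -10. ]
inc [ 7.503 -1.709  0.103] roll -0.564
```

Request:
arm_command --increments '[[[1.6,-0.4,0],-0.1],[[3.2,-0.8,0],-0.3],[[4.8,-1.1,0],-0.5],[[6.4,-1.5,0],-0.56],[[7.5,-1.7,0],-0.56]]'

```text
time: 8.25
ee_pos: [0.5204, 0.1066, 0.2571]
tcp_rot: [179.7, 0.2, 95.4]
wrist_force: [0.6, 0.1, -0.3]
opening: 0.033
```

Request:
arm_command --increments '[[[0,0,0],0],[[0,0,0],0]]'

```text
time: 8.45
ee_pos: [0.5199, 0.1071, 0.2566]
tcp_rot: [179.8, 0.2, 95.5]
wrist_force: [-0.1, -0.3, -0.9]
opening: 0.0332
```

```bash
python3 - <<'E'
from h import *
w=snap('wrist','w10'); c=snap('side','s4'); t=snap('top','t1')
plan([.5215,.1045,.24],95.35)
a=cv2.imread('pics/s4.png')[60:230,130:300]; b=cv2.imread('pics/w10.png')
cv2.imwrite('pics/z14.png',np.hstack([cv2.resize(a,(400,400),interpolation=cv2.INTER_CUBIC),cv2.resize(b[150:350,180:380],(400,400))]))
E
```

```text
t 8.6 pos [0.5206 0.1057 0.2568] [179.73   0.25  95.35] F [ 1.1 -0.6 -1. ] open 0.033 q [ 11.6   3.4  13.7 100.1  -0.3   6.3]
inc [-0.048  0.03   0.673] roll 0.0
```

View pics/z14.png

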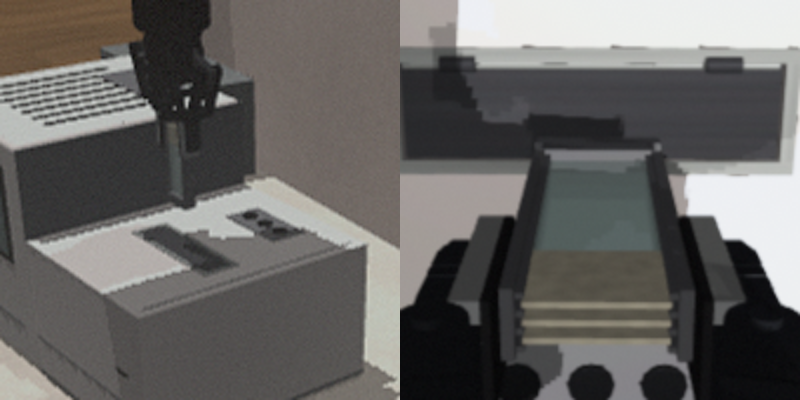

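```bash
python3 - <<'E'
from h import *
b=cv2.imread('pics/w10.png')
cv2.imwrite('pics/z15.png',cv2.resize(b[165:245,170:390],(792,288),interpolation=cv2.INTER_CUBIC))
E
```

```text
(no output)
```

View pics/z15.png

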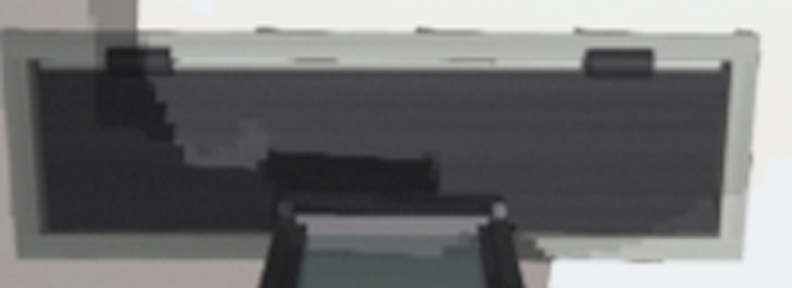

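```bash
python3 - <<'E'
from port import *
c=pickle.load(open('pics/w10.pkl','rb')); o=c['obs']; print(o['ee_pos'],o['tcp_rot'],o['qd'].round(2))
k=np.array([(170+u/3.6,165+v/3.6) for u,v in [(38,69),(727,70),(718,236),(44,234)]])
W=np.array([ray(c,*p,.17) for p in k]); print(W.round(4)); print(W.mean(0).round(4))
T=np.array([tray(c,*p,o['ee_pos'][2]-.17) for p in k]);print(T.round(1).tolist(),T.mean(0).round(2)); e=T[1]-T[0];f=T[2]-T[3];print(np.degrees(np.arctan2([e[1],f[1]],[e[0],f[0]])),T[2:,1]-T[[1,0],1])
# mag corners this view : foot near bottom edge
b=cv2.imread('pics/w10.png'); cv2.imwrite('pics/z16.png',cv2.resize(b[205:345,200:360],(685,600),interpolation=cv2.INTER_CUBIC))
E
```

```text
[0.51994532 0.10706307 0.25656475] [179.75185264   0.24783597  95.5082086 ] [-1.87  0.3   0.54  0.03 -0.12 -0.38]
[[0.5114 0.0379 0.17  ]
 [0.4989 0.1682 0.17  ]
 [0.532  0.1719 0.17  ]
 [0.5446 0.0399 0.17  ]]
[0.5217 0.1045 0.17  ]
[[-67.6, -15.6, 86.6], [63.3, -15.4, 86.6], [63.8, 17.9, 86.6], [-68.8, 17.5, 86.6]] [-2.29  1.13 86.56]
[0.08950127 0.17426252] [33.33771291 33.13884637]
```

View pics/z16.png

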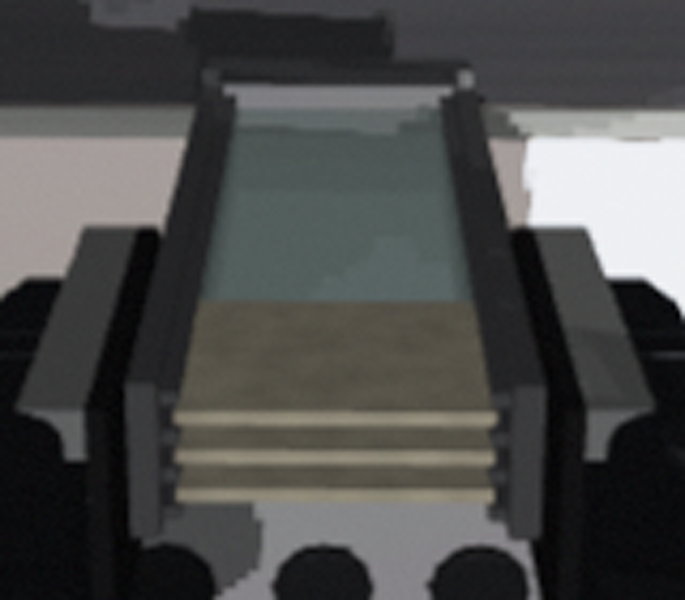

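```bash
python3 - <<'E'
from h import *
plan([.5217,.1049,.215],95.35)
E
```

```text
t 8.6 pos [0.5206 0.1057 0.2568] [179.73   0.25  95.35] F [ 1.1 -0.6 -1. ] open 0.033 q [ 11.6   3.4  13.7 100.1  -0.3   6.3]
inc [-0.029  0.035  1.673] roll 0.0
```

Request:
arm_command --increments '[[[-0.03,0.035,0.5],0],[[-0.03,0.035,1.1],0],[[-0.03,0.035,1.67],0],[[-0.03,0.035,1.67],0],[[-0.03,0.035,1.67],0]]'

```text
time: 9.1
ee_pos: [0.5218, 0.1041, 0.2153]
tcp_rot: [179.7, 0.3, 95.3]
wrist_force: [0.1, 0.3, 1.1]
opening: 0.0333
```

```bash
python3 - <<'E'
from h import *
w=snap('wrist','w11');s=snap('side','s5')
plan([.5217,.1049,.175],95.35)
a=cv2.imread('pics/s5.png')[60:230,130:300]; b=cv2.imread('pics/w11.png')
cv2.imwrite('pics/z17.png',np.hstack([cv2.resize(a,(400,400),interpolation=cv2.INTER_CUBIC),cv2.resize(b[150:350,180:380],(400,400))]))
E
```

```text
t 9.2 pos [0.522  0.1045 0.2159] [179.67   0.24  95.31] F [ 0.3  0.  -0.8] open 0.0337 q [11.5  2.4  8.  95.3 -0.3  6.2]
inc [ 0.025 -0.021  1.637] roll -0.007
```

View pics/z17.png

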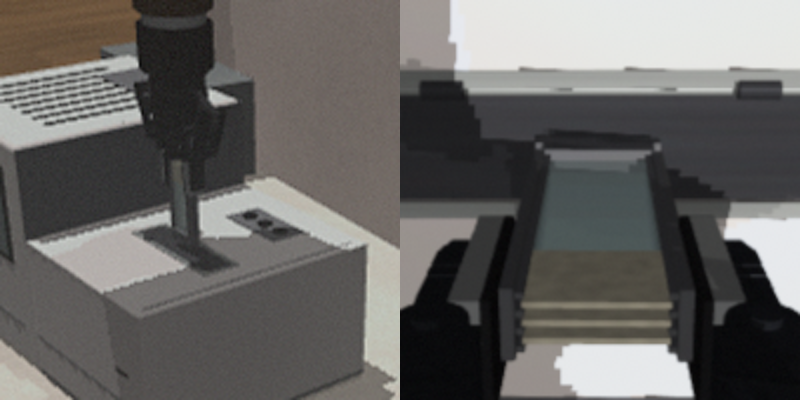

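Request:
arm_command --increments '[[[0.02,-0.02,0.2],0],[[0.02,-0.02,0.45],0],[[0.02,-0.02,0.7],0],[[0.02,-0.02,0.95],0],[[0.02,-0.02,1.2],0]]'

```text
time: 9.7
ee_pos: [0.5221, 0.1049, 0.1859]
tcp_rot: [179.6, 0.2, 95.3]
wrist_force: [1.4, -0.0, 3.4]
opening: 0.033
```

```bash
python3 - <<'E'
from h import *
plan([.5217,.1049,.13],95.35)
E
```

```text
t 9.7 pos [0.5221 0.1049 0.1859] [179.59   0.24  95.31] F [ 1.4 -0.   3.4] open 0.033 q [11.5  1.7  4.  91.9 -0.3  6.2]
inc [ 0.009 -0.033  2.235] roll -0.006
```

Request:
arm_command --increments '[[[0.01,-0.03,0.25],0],[[0.01,-0.03,0.5],0],[[0.01,-0.03,0.75],0],[[0.01,-0.03,1],0],[[0.01,-0.03,1.2],0]]'

```text
time: 10.2
ee_pos: [0.5215, 0.105, 0.155]
tcp_rot: [179.6, 0.2, 95.3]
wrist_force: [2.4, 0.1, 0.8]
opening: 0.0332
```

```bash
python3 - <<'E'
from h import *
plan([.5217,.1049,.13],95.35)
E
```

```text
t 10.2 pos [0.5215 0.105  0.155 ] [179.62   0.24  95.32] F [2.4 0.1 0.8] open 0.0332 q [11.5  1.3  0.2 88.5 -0.3  6.2]
inc [-1.000e-03  2.000e-03  1.002e+00] roll -0.006
```

Request:
arm_command --increments '[[[0,0,0.25],0],[[0,0,0.5],0],[[0,0,0.75],0],[[0,0,1],0],[[0,0,1.1],0]]'

```text
time: 10.7
ee_pos: [0.5214, 0.1048, 0.1267]
tcp_rot: [179.7, 0.2, 95.3]
wrist_force: [1.8, -0.1, 1.5]
opening: 0.0332
```

```bash
python3 - <<'E'
from h import *
w=snap('wrist','w12'); print(w['obs']['torque'])
plan([.5217,.1049,.11],95.35)
E
```

```text
[ 0.04230259 -0.51677567 -0.02656933]
t 10.75 pos [0.5214 0.1048 0.1266] [179.68   0.25  95.32] F [ 3.4  0.2 -1.4] open 0.0335 q [11.5  1.3 -3.  85.4 -0.3  6.2]
inc [0.004 0.01  0.664] roll -0.005
```

View pics/w12.png

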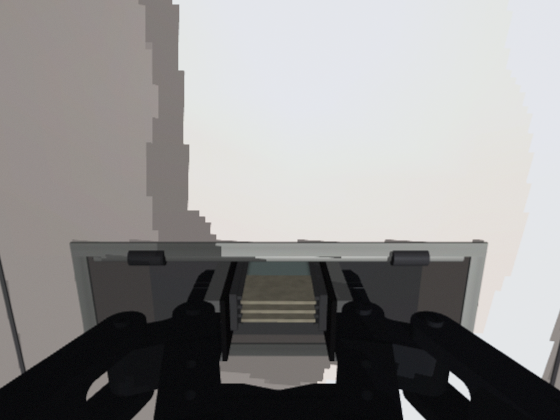

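Request:
arm_command --increments '[[[0,0.01,0.12],0],[[0,0.01,0.24],0],[[0,0.01,0.36],0],[[0,0.01,0.48],0],[[0,0.01,0.6],0]]'

```text
time: 11.25
ee_pos: [0.5217, 0.1048, 0.1114]
tcp_rot: [179.7, 0.2, 95.3]
wrist_force: [2.2, -0.4, 2.7]
opening: 0.0331
```

Request:
arm_command --increments '[[[0,0,0.1],0],[[0,0,0.2],0],[[0,0,0.25],0]]'

```text
time: 11.55
ee_pos: [0.5217, 0.1047, 0.1048]
tcp_rot: [179.7, 0.2, 95.3]
wrist_force: [2.7, 0.1, 0.8]
opening: 0.0332
```

Request:
arm_command --increments '[[[0,0,0.08],0],[[0,0,0.16],0],[[0,0,0.16],0]]'

```text
time: 11.85
ee_pos: [0.5216, 0.1047, 0.1004]
tcp_rot: [179.7, 0.3, 95.3]
wrist_force: [2.3, 1.1, -1.3]
opening: 0.0333
```

Request:
arm_command --increments '[[[0,0,0.06],0],[[0,0,0.12],0],[[0,0,0.12],0]]'

```text
time: 12.15
ee_pos: [0.5215, 0.1046, 0.0972]
tcp_rot: [179.7, 0.3, 95.3]
wrist_force: [2.1, 0.5, 1.7]
opening: 0.033
```

Request:
arm_command --increments '[[[0,0,0.06],0],[[0,0,0.12],0],[[0,0,0.12],0]]'

```text
time: 12.45
ee_pos: [0.5214, 0.1046, 0.0939]
tcp_rot: [179.7, 0.3, 95.3]
wrist_force: [3.1, 0.0, 0.3]
opening: 0.0333
```

Request:
arm_command --increments '[[[0,0,0.06],0],[[0,0,0.1],0],[[0,0,0.1],0]]'

```text
time: 12.75
ee_pos: [0.5217, 0.1047, 0.0919]
tcp_rot: [179.7, 0.2, 95.3]
wrist_force: [2.6, 0.1, 4.5]
opening: 0.0334
```

Request:
arm_command --increments '[[[0,0,0.06],0],[[0,0,0.1],0],[[0,0,0.1],0]]'

```text
time: 13.05
ee_pos: [0.5218, 0.1048, 0.0898]
tcp_rot: [179.7, 0.2, 95.3]
wrist_force: [2.0, 0.0, 4.5]
opening: 0.0329
```

Request:
arm_command --increments '[[[0,0,0.05],0],[[0,0,0.08],0],[[0,0,0.08],0]]'

```text
time: 13.35
ee_pos: [0.5219, 0.1047, 0.0877]
tcp_rot: [179.7, 0.2, 95.3]
wrist_force: [2.2, 0.5, 3.3]
opening: 0.033
```

Request:
arm_command --increments '[[[0,0,0.05],0],[[0,0,0.08],0],[[0,0,0.08],0]]'

```text
time: 13.65
ee_pos: [0.5218, 0.1047, 0.0854]
tcp_rot: [179.7, 0.2, 95.3]
wrist_force: [2.2, 0.1, 2.3]
opening: 0.0332
```

Request:
arm_command --increments '[[[0,0,0.05],0],[[0,0,0.08],0],[[0,0,0.08],0]]'

```text
time: 13.95
ee_pos: [0.5222, 0.1048, 0.0853]
tcp_rot: [179.6, 0.2, 95.3]
wrist_force: [-3.0, -0.7, 16.3]
opening: 0.0329
```

```bash
python3 - <<'E'
from h import *
w=snap('wrist','w13');s=snap('side','s6')
plan([.5217,.1049,.084],95.35); print(get_obs()['torque'])
a=cv2.imread('pics/s6.png')[60:210,120:270]; b=cv2.imread('pics/w13.png')
cv2.imwrite('pics/z18.png',np.hstack([cv2.resize(a,(420,420),interpolation=cv2.INTER_CUBIC),cv2.resize(b[210:400,90:470],(380,190))[:, :] if 0 else cv2.resize(b[210:400,90:470],(380,420))]))
E
```

```text
t 14.05 pos [0.5222 0.1048 0.0853] [179.55   0.23  95.32] F [-1.   0.3 18.1] open 0.0331 q [11.5  1.5 -7.3 80.8 -0.3  6.2]
inc [ 0.006 -0.019  0.052] roll -0.005
[-0.22814688  0.69079624  0.01086391]
```

View pics/z18.png

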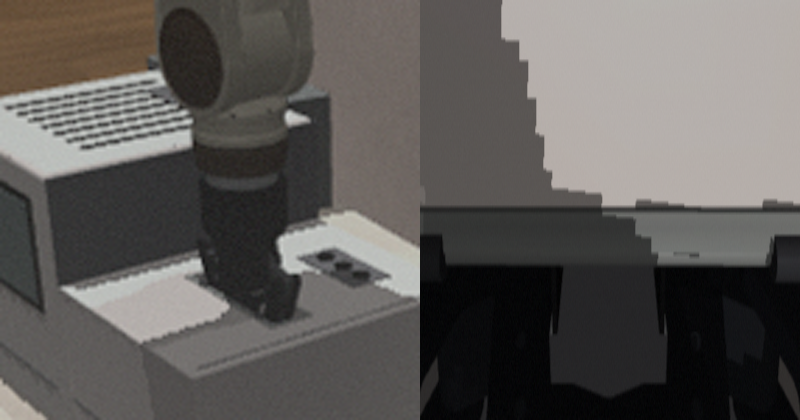

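```bash
python3 - <<'E'
from h import *
for tag in ['w9','w13']:
    c=pickle.load(open(f'pics/{tag}.pkl','rb')); H=c['hand_eye']; r=c['range_z']; v,u=np.mgrid[:420,:560]
    p=np.stack([u*r,v*r,r],-1)@np.linalg.inv(c['K']).T@H[:3,:3].T+H[:3,3]; p*=1000
    g=c['frame'].sum(2)
    m=(r>0)&(p[...,2]<-30)&(p[...,2]>-160)&(abs(p[...,0])<90)&(p[...,1]<60)
    q=p[m]
    print(tag)
    for a in range(-150,-30,10):
        s=q[(q[:,2]>=a)&(q[:,2]<a+10)]
        if len(s): print(a,len(s),'x',np.percentile(s[:,0],[0,2,98,100]).round(0),'y',np.percentile(s[:,1],[0,2,50,98]).round(0))
E
```

```text
w9
-120 2018 x [-23. -22.  21.  22.] y [-20. -18. -17. -16.]
-110 11750 x [-60. -55.  54.  58.] y [-18. -17. -12.  -7.]
-100 10297 x [-60. -56.  55.  59.] y [-18. -17. -12.  -2.]
-90 9226 x [-57. -52.  50.  54.] y [-17. -13.  -4.  10.]
-80 7338 x [-52. -49.  47.  50.] y [-14. -13. -11.  10.]
-70 2370 x [-46. -38.  36.  46.] y [-14. -13.  -7.  10.]
-60 2969 x [-31. -28.  26.  30.] y [-12. -11.  -3.   8.]
-50 3058 x [-31. -30.  28.  29.] y [-12. -11.  -5.   4.]
-40 1767 x [-31. -29.  28.  29.] y [-12. -11.  -6.  -4.]
w13
-120 2009 x [-23. -22.  21.  21.] y [-20. -19. -17. -16.]
-110 11715 x [-60. -55.  54.  59.] y [-19. -18. -12.  -7.]
-100 11096 x [-60. -56.  55.  59.] y [-87. -20. -12.  -2.]
-90 195630 x [-71. -60.  59.  70.] y [-89. -87. -55.  -0.]
-80 3796 x [-52. -49.  47.  50.] y [-13. -12.  -4.  11.]
-70 588 x [-20. -19.  17.  18.] y [-6. -4.  4. 11.]
-60 165 x [-18. -18.  16.  16.] y [ 1.  2.  7. 11.]
-50 20 x [-18. -18.  16.  16.] y [ 9.  9. 10. 11.]
```

View pics/w13.png

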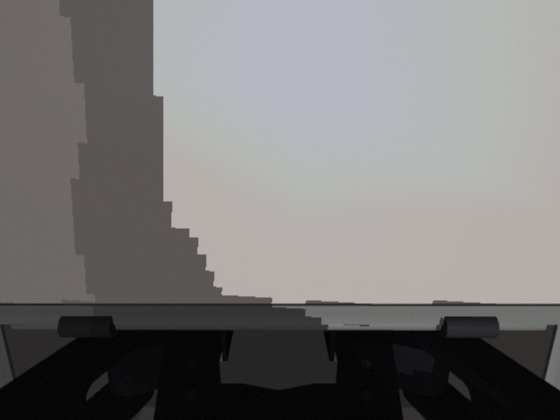

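View pics/w9.png

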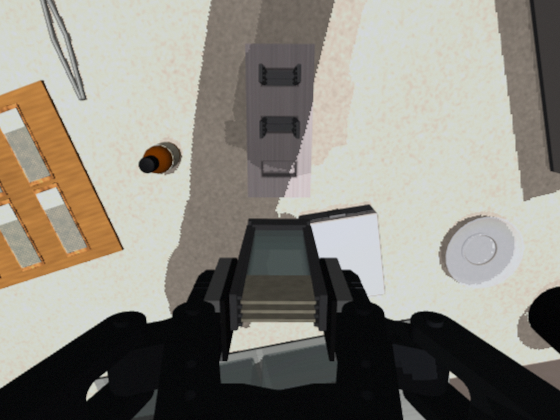

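Request:
arm_command --increments '[[[0,0,-0.04],0]]'

```text
time: 14.15
ee_pos: [0.5217, 0.1047, 0.0858]
tcp_rot: [179.6, 0.2, 95.3]
wrist_force: [4.7, 0.2, -13.8]
opening: 0.0333
```

Request:
arm_command --increments '[[[0,0,-0.04],0]]'

```text
time: 14.25
ee_pos: [0.5215, 0.1047, 0.0858]
tcp_rot: [179.7, 0.2, 95.3]
wrist_force: [5.1, 1.7, -8.5]
opening: 0.0329
```

Request:
arm_command --increments '[[[0,0,-0.04],0]]'

```text
time: 14.35
ee_pos: [0.5214, 0.1047, 0.0857]
tcp_rot: [179.7, 0.2, 95.3]
wrist_force: [5.4, 0.3, -5.8]
opening: 0.0334
```

Request:
arm_command --increments '[[[0,0,-0.04],0]]'

```text
time: 14.45
ee_pos: [0.5215, 0.1047, 0.0857]
tcp_rot: [179.8, 0.2, 95.3]
wrist_force: [5.1, 0.6, -6.3]
opening: 0.0331
```

Request:
arm_command --increments '[[[0.01,0,0.04],0],[[0.01,0,0.06],0]]'

```text
time: 14.65
ee_pos: [0.5219, 0.1048, 0.0853]
tcp_rot: [179.7, 0.3, 95.3]
wrist_force: [-0.8, -1.0, 12.6]
opening: 0.033
```

Request:
arm_command --increments '[[[0,0,0.04],0],[[0,0,0.04],0]]'

```text
time: 14.85
ee_pos: [0.5219, 0.1048, 0.0853]
tcp_rot: [179.7, 0.3, 95.3]
wrist_force: [-1.0, -0.4, 9.0]
opening: 0.0333
```

Request:
arm_command --increments '[[[0,0,0],0],[[0,0,0],0],[[0,0,0],0],[[0,0,0],0]]' --claw -0.05

```text
time: 15.25
ee_pos: [0.5219, 0.1048, 0.0853]
tcp_rot: [179.7, 0.3, 95.3]
wrist_force: [2.7, 0.7, 1.2]
opening: 0.0452
```

```bash
python3 - <<'E'
from h import *
w=snap('wrist','w14')
plan([.5217,.1049,.13],95.35)
E
```

```text
t 15.3 pos [0.5219 0.1048 0.0853] [179.66   0.26  95.31] F [ 2.8 -0.   1.6] open 0.0448 q [11.5  1.6 -7.2 80.9 -0.3  6.2]
inc [-0.005  0.002 -1.789] roll -0.007
```

View pics/w14.png

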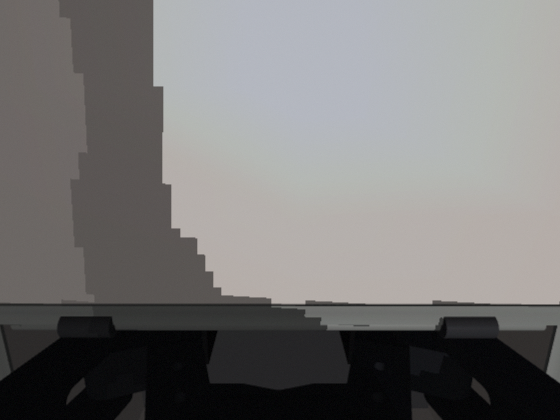

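Request:
arm_command --increments '[[[0,0,-0.15],0],[[0,0,-0.35],0],[[0,0,-0.6],0],[[0,0,-0.85],0],[[0,0,-0.9],0]]'

```text
time: 15.8
ee_pos: [0.5223, 0.105, 0.1089]
tcp_rot: [179.6, 0.3, 95.3]
wrist_force: [4.2, 0.5, -2.3]
opening: 0.0448
```

```bash
python3 - <<'E'
from h import *
w=snap('wrist','w15')
plan([.5217,.1049,.13],95.35)
E
```

```text
t 15.85 pos [0.5222 0.105  0.1087] [179.59   0.25  95.31] F [2.7 0.3 0.7] open 0.0449 q [11.5  1.4 -4.9 83.4 -0.3  6.2]
inc [-0.006 -0.014 -0.852] roll -0.006
```

View pics/w15.png

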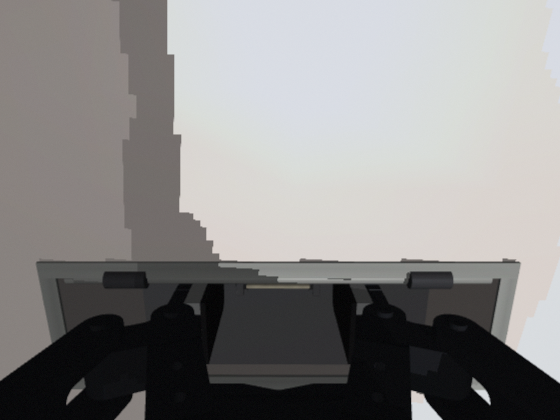

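Request:
arm_command --increments '[[[0,0,-0.25],0],[[0,0,-0.5],0],[[0,0,-0.75],0],[[0,0,-1],0],[[0,0,-1.3],0]]'

```text
time: 16.35
ee_pos: [0.5224, 0.1051, 0.1423]
tcp_rot: [179.5, 0.3, 95.3]
wrist_force: [2.4, -0.2, 1.5]
opening: 0.0448
```

Request:
arm_command --increments '[[[0,0,-0.4],0],[[0,0,-1],0],[[0,0,-2],0],[[0,0,-3.5],0],[[0,0,-5],0]]'

```text
time: 16.85
ee_pos: [0.5201, 0.1055, 0.2688]
tcp_rot: [179.6, 0.3, 95.3]
wrist_force: [0.2, 0.3, 0.4]
opening: 0.0447
```

```bash
python3 - <<'E'
from h import *
w=snap('wrist','w16')
plan([.485,.09,.34],95.5)
E
```

```text
t 16.9 pos [0.521  0.1056 0.2753] [179.18   0.21  95.31] F [-4.2 -0.1  3.8] open 0.0446 q [ 11.6   3.6  16.  101.6  -0.3   6.3]
inc [-0.499 -1.455 -2.608] roll -0.032
```

View pics/w16.png

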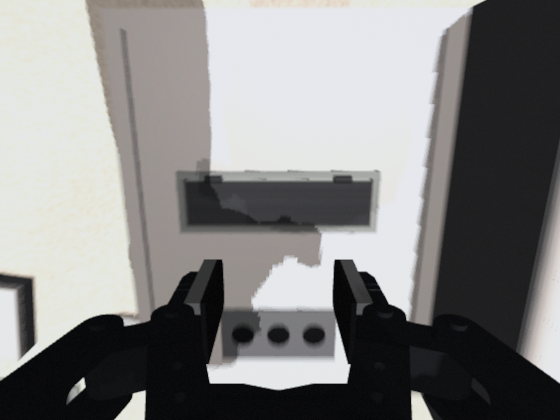

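Request:
arm_command --increments '[[[0,-0.4,-0.8],0],[[-0.3,-1,-1.8],0],[[-0.5,-1.4,-2.6],0],[[-0.5,-1.4,-2.6],0],[[-0.5,-1.4,-2.6],0]]'

```text
time: 17.4
ee_pos: [0.4863, 0.0902, 0.3399]
tcp_rot: [179.2, 0.2, 95.3]
wrist_force: [-0.2, 0.5, -0.6]
opening: 0.045
```

```bash
python3 - <<'E'
from port import *
w=snap('wrist','w17'); s=snap('side','s7'); t=snap('top','t2'); print(w['obs']['ee_pos'])
g=cv2.cvtColor(w['frame'],cv2.COLOR_RGB2GRAY)
# world points from range, flap region
from scipy.spatial.transform import Rotation as Ro
o=w['obs'];T=Ro.from_euler('xyz',o['tcp_rot'],degrees=True).as_matrix();H=w['hand_eye'];r=w['range_z'];v,u=np.mgrid[:420,:560]
p=np.stack([u*r,v*r,r],-1)@np.linalg.inv(w['K']).T@H[:3,:3].T+H[:3,3]; p=p@T.T+o['ee_pos']
d=p-[.5217,.1045,.17]; a=np.radians(5.35); sx=d[...,0]*np.cos(a)+d[...,1]*np.sin(a); sy=-d[...,0]*np.sin(a)+d[...,1]*np.cos(a)
for lo,hi in [(-40,-25),(-14,-8),(-8,0),(0,8),(8,14),(14,16),(25,40)]:
    m=(sx*1000>lo)&(sx*1000<hi)&(abs(sy)<.055); print(lo,hi,m.sum(),(np.median(d[m][:,2])*1000).round(2))
for n,a0,b0 in [('side','side0','s7'),('top','top0','t2')]:
    A=cv2.imread(f'pics/{a0}.png');B=cv2.imread(f'pics/{b0}.png'); D=cv2.absdiff(A,B).max(2); cv2.imwrite(f'pics/d_{n}.png',np.minimum(D*3,255))
cv2.imwrite('pics/z19.png',cv2.resize(cv2.imread('pics/w17.png')[150:280,180:380],(800,520),interpolation=cv2.INTER_CUBIC))
E
```

```text
[0.48634064 0.09015007 0.33990895]
-40 -25 7699 248.86
-14 -8 727 1.5
-8 0 957 1.55
0 8 962 1.54
8 14 716 1.56
14 16 306 1.95
25 40 1678 2.01
```

View pics/z19.png

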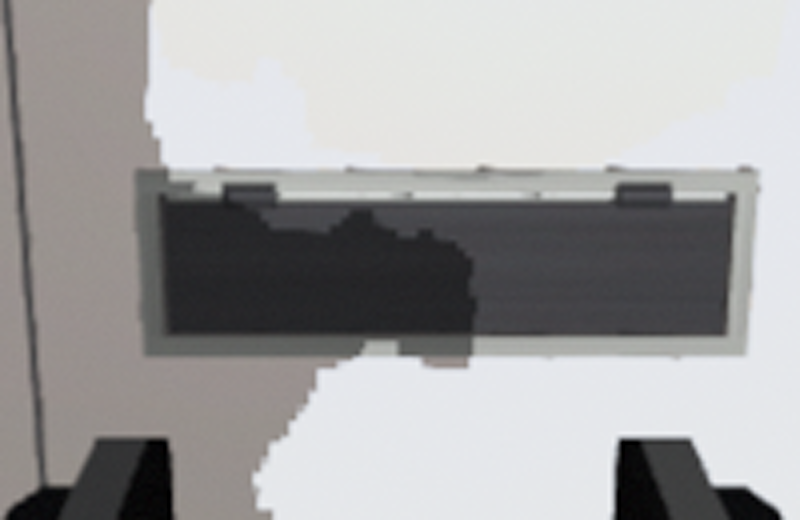

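View pics/s7.png

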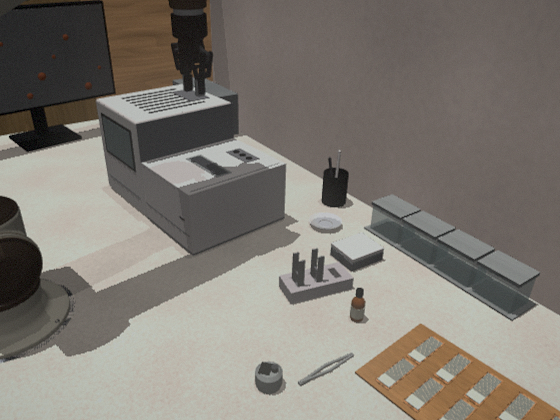

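View pics/d_side.png

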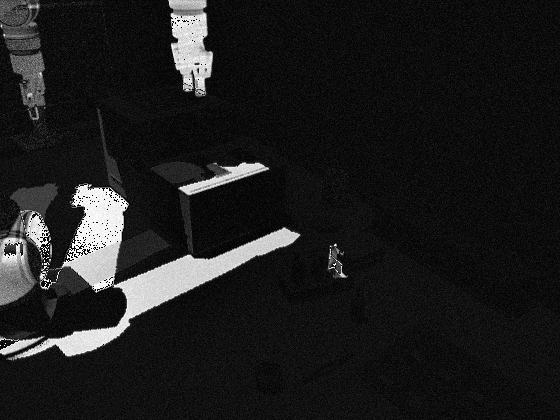

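```bash
python3 -c "
from workcell import *
print(get_obs()['wrist_force']); print(job_done())"
```

```text
[ 0.40730729  0.37924275 -0.79312789]
the job is handed in; nothing more can be done
None
```

The magazine with the glass slides is in the scanner, pressed home, and the flap is shut over it. I handed the job in at about 17.5 s.

**What I did:** I took the magazine from the rack slot farthest from the robot (+x). I pushed it down through the flap, with the flap pushing back at about 3 N.
- **Jaw drag:** it read about 2 to 4.5 N on the way down.
- **Home:** the magazine met a firm stop under about 16 to 18 N. Its top was then about 34 mm below the port mouth, so the lift stood high.
- **Pull test:** a light upward pull read 6 to 14 N with no movement, so the foot is held in the jaws. I pressed it home again at about 12 N before opening the fingers slightly and drawing out.

**Last checks:**
- **Flap:** the wrist camera's depth is the same right across the flap (1.5 mm against 2.0 mm for the deck), so it is fully shut.
- **Bench:** comparing the side view before and after, only the magazine has moved. Both empties, the rack and the bystanders look unchanged.
- **Arm:** the wrist force is about zero, so the arm is touching nothing.

**What disagreed or was unclear:**
- **Fingertips:** they stand about 33 mm behind the reported TCP with the fingers about half open, not 11 mm ahead of it as the text says. Both the wrist and side cameras showed this before the grasp. I gripped by the measured tip position, about 18 mm down from the magazine's top.
- **Jaw entry:** I never saw a clear force peak as the foot entered the jaws, because the force readings are noisy and I sampled them only every few millimetres. "Home" rests on the firm stop, its height and the pull test; I could not see inside the scanner.

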